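Press a ballast pack in the pit-table clamp

ROBOT

A 6-joint arm with a two-finger parallel gripper is mounted at the origin on the work surface. World frame = base frame: x ahead of the robot, y to its left, z up, the work surface at z = 0. Lengths are in mm, angles in rad, forces in N, time in s.
With the tool pointing down it reaches from about 325 to 775 mm from the base axis. Payload 5.5 kg.
Tool frame: the origin (TCP) lies at the very end of the fingers, on their centre line; the grasp point (between the pads) lies 19 mm behind it (robot.pinch_z is the distance from the TCP to the grasp point, in mm); z points along the fingers, y is the direction in which the jaws open and shut (so a half turn about z gives the same grasp; the last joint's range is limited). The gripper opens to 88 mm and grips with 3 to 60 N. Pads are 20 mm wide; open, the fingers measure 115 mm over their backs; the gripper's body (75 mm by 178 mm) begins 61 mm behind the grasp point.
Start: joints at [1.161, 0.091, 1.231, -0, 1.82, -0.057], TCP at [207.321, 563.058, 222.631] pointing down, gripper open.
Joint ranges: [-2.87, 2.87], [-0.86, 2.18], [0.17, 2.46], [-1.51, 4.65], [0.06, 2.69], [-2.65, 2.65]. Speed limits (rad/s): [2.57, 2.57, 3.01, 3.14, 3.14, 3.14].

INTERFACE

Orientations are given as a 3x3 rotation matrix whose columns are the frame's x, y, z axes.
In Python, from bench import robot gives the robot as it stands.
- The arm moves only by the shell command python3 -m creep 'ROWS'. ROWS is JSON, a list of rows, each a list of 7 numbers: the shift along the tool's x, y, z in units of 40 mm (1.0 is 40 mm), then the turn, a rotation vector about the tool's x, y, z in units of 5 degrees (1.0 is 5 degrees), then the finger opening in mm, from 0 to 87.8. In form: [[x, y, z, rx, ry, rz, grip], ...]. A call has 1 to 12 rows; each row is the pose to reach, as a shift and turn from the pose commanded when the call began, along the tool's axes at that moment; what a row does not reach only later rows make up. A row lasts 1/12 s, in which the tool goes at most 41.7 mm and 7.16 degrees, less where a joint would pass 70% of its speed; a pose out of reach is approached as far as the arm can. A call with a gripper value outside its range is refused whole. The fingers move at their own pace and stop on an object; the grip force is fixed at half the most. Time passes only in rows, so rows that repeat a pose let the fingers close. It gives the time, the measured TCP pose, the force and the opening at its end, in the units of the state.
- robot.read_state(): the state, without advancing time (a new reading comes with each control period).
- robot.capture(name): name is "scene" or "top" or "wrist"; returns a dict with "color" (480x640x3 uint8, red, green, blue), "z_map" (480x640 float32, mm along the optical axis (not along the pixel's ray), 0 where there is no reading), "fx", "fy", "cx", "cy" (pixels), "k1" (the pictures are not rectified: a ray, as slopes to the right and down, at radius r is drawn at 1 + k1 r^2 times it, then the intrinsics apply), "R" (3x3) and "t" (3): a world point X has camera coordinates R X + t. Camera axes: x right, y down, z forward; pixel columns grow to the right and rows downward; lengths in mm; the calibration is good to about 2 mm. A picture is of the moment at which its call begins.
- robot.close_job(): hands the job in, once; it reports no verdict.
The state is a dict: "time": time; "q": joint angles; "dq": joint speeds; "effort": joint torques, N m; "eef_pos": TCP position; "tcp_rot": TCP orientation; "wrist_force": force on the tool from outside, world axes, zero at the start; "ft_torque": the same for the moment, N m; "gripper_width": finger opening in mm.
Only numpy, scipy, OpenCV 4.12 (cv2) and the standard library are available. Lean on these libraries where they do the work, as an engineer would, in place of code of your own. Each camera call takes 0.05 s, during which the arm holds its last target. There are 200 camera calls.

TASK

Press the car's ballast pack: lay every brass plate in the recess of the form, one on top of another with the round ends matching, then lay packers on top so that the stack comes to the 65 mm the locking clamp is set for (snug, not forced), and squeeze the clamp's handle down until it locks on the stack. Leave it locked for at least five seconds so that the adhesive backing takes, then flick the release lever up so that the clamp springs fully open. Put the packers back on the rubber mat, leave the pressed plates lying in the form, and do not disturb the can, the jar or the wheel.

Things in the scene. Friction and masses are not known exactly. Their poses are not given: they have to be found in the camera images.
- recess (a point): Centre of the recess floor (grey) in the form with black walls on the press, 18 mm above the table; z up. The recess has the plates' D outline with 2 mm play all round: y points to its round end (away from the clamp), x across the 50 mm width. Walls 34 mm high stand only at y below -27 mm (square end) and beyond y = +30 mm (both flanks of the round end); between, both long sides are open for fingers.
- plate_a_mid (a point): Centre (half-way up) of a brass ballast plate lying flat: 10 mm thick, 50 mm wide along its x axis, 90 mm long along its y axis (y from -45 to +45 mm), 0.3 kg. The +y end is a half circle of 25 mm radius, the -y end is square. Two to four such plates are present, all alike.
- plate_b_mid (a point): Centre (half-way up) of a brass ballast plate lying flat: 10 mm thick, 50 mm wide along its x axis, 90 mm long along its y axis (y from -45 to +45 mm), 0.3 kg. The +y end is a half circle of 25 mm radius, the -y end is square. Two to four such plates are present, all alike.
- plate_c_mid (a point): Centre (half-way up) of a brass ballast plate lying flat: 10 mm thick, 50 mm wide along its x axis, 90 mm long along its y axis (y from -45 to +45 mm), 0.3 kg. The +y end is a half circle of 25 mm radius, the -y end is square. Two to four such plates are present, all alike.
- plate_d_mid (a point): Centre (half-way up) of a brass ballast plate lying flat: 10 mm thick, 50 mm wide along its x axis, 90 mm long along its y axis (y from -45 to +45 mm), 0.3 kg. The +y end is a half circle of 25 mm radius, the -y end is square. Two to four such plates are present, all alike.
- packer_10_mid (a point): Centre (half-way up) of the plain aluminium packer block that is 10 mm thick (along z); 40 mm along its x axis, 60 mm along its y axis. Lies flat on the rubber mat at the start.
- packer_15_mid (a point): Centre (half-way up) of the plain aluminium packer block that is 15 mm thick (along z); 40 mm along its x axis, 60 mm along its y axis. Lies flat on the rubber mat at the start.
- packer_20_mid (a point): Centre (half-way up) of the plain aluminium packer block that is 20 mm thick (along z); 40 mm along its x axis, 60 mm along its y axis. Lies flat on the rubber mat at the start.
- packer_30_mid (a point): Centre (half-way up) of the plain aluminium packer block that is 30 mm thick (along z); 40 mm along its x axis, 60 mm along its y axis. Lies flat on the rubber mat at the start.
- mat_top (a point): Centre of the top face of the black rubber parts mat, fixed, 4 mm thick, 110 mm along its x axis and 350 mm along its y axis. The packers live here, in a row along y.
- handle (a joint): Moving (upper) handle of the bench-mounted locking clamp, rad: 1.22 sprung fully open (pointing up, away from the form), dead centre at 0.11, 0 locked (level, on its stop above the fixed handle). Pushed down past dead centre it stays locked by itself; on a 65 mm stack that takes 8 to 12 N at handle_top.
- handle_top (a point): Point on the upper face of the moving handle, 120 mm from its hinge, where to push it down; the handle is 22 mm wide and ends 150 mm from the hinge. The point's z axis is the handle's upward normal.
- handle_hinge (a point): Hinge of the moving handle, 73 mm above the table; axis level, along its x; axes parallel to the recess's. The locked handle points to -y from here and rises to +z as it opens; handle_top lies 120 mm along it, 7 mm off its centre line. The recess centre is 186 mm away to +y. Under the handle is the fixed handle.
- jaw (a joint): Jaw arm that carries the pad, rad, driven by the handle: 1.4 fully open (almost upright, reaching 300 mm above the table, no nearer than 80 mm to the recess centre in y, so the form is free from above), 0 with the handle locked (level, pad over the recess centre).
- pad (a joint): How far the sprung rubber pad (32 mm across, 10 N per mm) is pushed back into the jaw, m: 0 free, about 0.0017 when locked on a 65 mm stack (measured from the recess floor), briefly about 0.0027 at dead centre; more than 0.004 means the stack is too high. The locked jaw's free pad face is 61 mm above the recess floor (jaw and pad give a little); the clamp's screw is lock-nutted.
- lever (a joint): Release lever hinged under the moving handle, rad: 0 at rest (tongue hanging down), grows as its tongue is lifted towards the handle. After 0.15 its nose meets a strut and prises the handle up; at about 0.3 the lock breaks and the clamp springs open. Takes about 5 N at the tongue, which must rise about 45 mm in all.
- lever_tongue (a point): Centre of the tongue at the free end of the release lever, 30 mm past the handle's end (180 mm from its hinge): 22 mm wide along its x, 34 mm long along y, 7 mm thick, about 41 mm above the table when locked. It can be pinched across its width from above, or hooked from below, and lifted.
- spray_can: Bystander: blue spray can, 52 mm across, 150 mm tall; origin at the centre of its underside. Leave it alone.
- oil_jar: Bystander: jar of shock oil, 50 mm across, 60 mm tall; origin at the centre of its underside. Leave it alone.
- car_wheel: Bystander: model-car wheel lying flat, 72 mm across, 28 mm high; origin at the centre of its underside. Leave it alone.
Mind the look-alikes: they are no part of the job. Leave any red look-alike of the part that bears plate_b_mid alone.

How it is judged:
By the outcome, as a careful person would: the job done as asked, in the order asked, and still so for the second after the job is handed in, with the robot touching nothing.
Of plate_a, plate_b, plate_c, plate_d only 2 to 4 are there at a start; the rules pass over those that are not, and their reading is None.
At some moment in a run one of plate_a, plate_b, plate_c, plate_d, packer_10, packer_15, packer_20, packer_30 may be knocked a few centimetres aside while the robot is not near it.
Once in a run the grip may slacken for a moment while it holds something.
It also fails if it takes over 210 s, if anything falls off the work surface, if the arm or the gripper's body presses on something with over 40 N, if the wrist force passes 120 N, or if a joint passes its speed limit or range.

## Working session

There is one attempt and no reset: what is moved stays moved. The work goes in short steps, Python scripts to look and compute and a shell command to move; the robot and the scene stay as the last step left them, time stands still between calls to the robot, and variables do not carry over. Pictures are saved under pics/ and viewed, about 12 in all and at most 16, crops included, and the job is handed in when it is done.

```bash
mkdir -p pics; ls; cat > h.py <<'E'
import numpy as np, cv2
from bench import robot
def cap(n):
    c=robot.capture(n); np.savez('last_'+n+'.npz',**c); return c
def world(c,u,v,z=None,win=2):
    """pixel -> world; z: plane height, else depth"""
    K=np.array([[c['fx'],0,c['cx']],[0,c['fy'],c['cy']],[0,0,1.]])
    p=cv2.undistortPoints(np.array([[[u,v]]],float),K,np.array([c['k1'],0,0,0.]))[0,0]
    d=np.array([p[0],p[1],1.]); R=c['R'];t=c['t']
    o=-R.T@t; w=R.T@d
    if z is None:
        zm=c['z_map'][int(v)-win:int(v)+win+1,int(u)-win:int(u)+win+1]; s=np.median(zm[zm>0])
    else: s=(z-o[2])/w[2]
    return o+s*w
def pix(c,X):
    p=c['R']@np.array(X,float)+c['t']; a=p[:2]/p[2]; a=a*(1+c['k1']*(a@a)); return np.array([a[0]*c['fx']+c['cx'],a[1]*c['fy']+c['cy']])
def save(c,n): cv2.imwrite('pics/'+n+'.png',c['color'][:,:,::-1])
E
python3 - <<'E'
from h import *
s=robot.read_state(); print(s)
for n in('scene','top'):
    c=cap(n); save(c,n+'0'); print(n,-np.array(c['R']).T@c['t'],c['fx'],c['k1'])
E
```

```text
pics
{'time': 0.0, 'q': array([ 1.16130015e+00,  9.18797724e-02,  1.23187406e+00, -3.27976273e-05,
        1.81980219e+00, -5.67030168e-02]), 'dq': array([ 0.00048744,  0.00102364, -0.00064018,  0.00077201,  0.00040568,
       -0.00088045]), 'effort': array([ 1.24604259e-03, -4.46449363e+01, -4.06445861e+01,  7.00025400e-02,
        2.91887170e-02, -1.74497541e-04]), 'eef_pos': array([207.20787731, 562.76959305, 221.50104452]), 'tcp_rot': array([[-9.38408469e-01,  3.45527102e-01, -7.52551490e-04],
       [ 3.45527913e-01,  9.38406720e-01, -1.81369541e-03],
       [ 7.95184573e-05, -1.96201468e-03, -9.99998072e-01]]), 'wrist_force': array([-0.46420887, -0.58846764, -0.65038977]), 'ft_torque': array([ 0.00655784, -0.07470581, -0.02615719]), 'gripper_width': 87.85177376055583}
scene [1074.00839775   -4.4765545   955.32123774] 439.68117768280405 -0.05576597140784427
top [ 430.28988438    8.37965427 1159.53032455] 458.72857418101285 0.02143116490110665
```

View pics/top0.png

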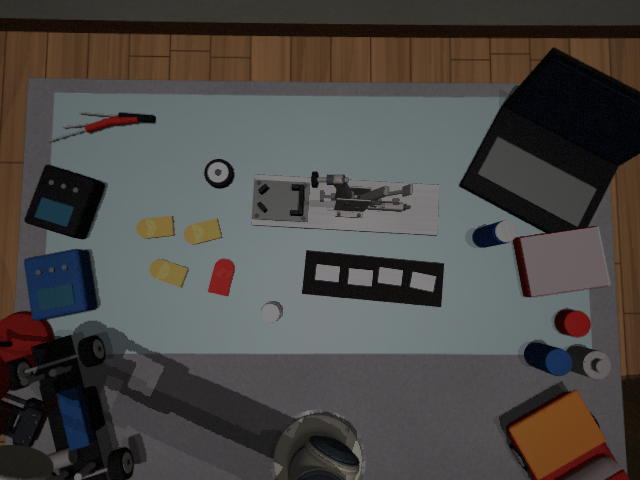

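View pics/scene0.png

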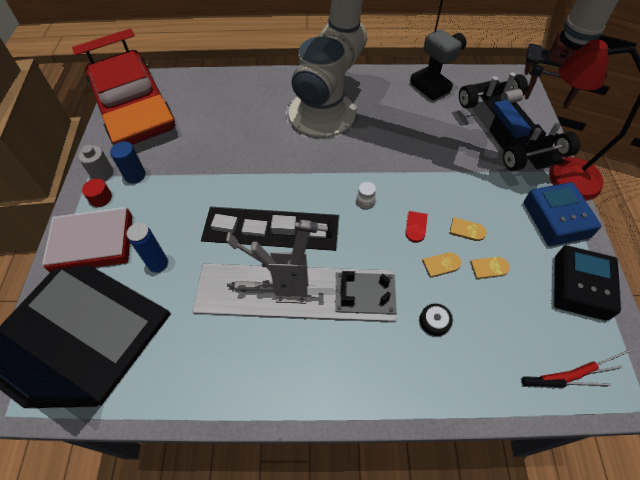

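The top view shows yellow brass plates at (155,227), (203,232) and (168,272). The red look-alike is at (222,277) and stays put. The packers are on the mat at (327,273), (360,277), (391,277) and (423,282). The form is at (280,200) and the clamp is to its right, open. I'll measure these now.

```bash
cat >> h.py <<'E'
def blobs(c,mask,z,amin=150):
    """white mask -> list (world centre, dims, long-axis deg, contour world)"""
    out=[]
    for k in cv2.findContours(mask.astype(np.uint8),cv2.RETR_EXTERNAL,cv2.CHAIN_APPROX_NONE)[0]:
        if cv2.contourArea(k)<amin: continue
        m=np.zeros(mask.shape,np.uint8); cv2.drawContours(m,[k],-1,1,-1); m=cv2.erode(m,np.ones((5,5)))
        zm=c['z_map']; v,u=np.nonzero((m>0)&(zm>0))
        hz=np.median([world(c,a,b,None,0)[2] for a,b in list(zip(u,v))[::max(1,len(u)//80)]]) if len(u) else np.nan
        zz=hz if z is None else z
        P=np.array([world(c,p[0][0],p[0][1],zz)[:2] for p in k],np.float32)
        (cx,cy),(w,h),a=cv2.minAreaRect(P)
        if w>h: w,h,a=h,w,a-90
        # axis along long side: direction angle a+90
        d=np.array([np.cos(np.radians(a+90)),np.sin(np.radians(a+90))])
        M=cv2.moments(P.reshape(-1,1,2)); cen=np.array([M['m10']/M['m00'],M['m01']/M['m00']])
        off=(np.array([cx,cy])-cen)@d   # square end is heavier: centroid towards it, so +d is round if off>0
        if off<0: d=-d; off=-off
        out.append(dict(px=k.reshape(-1,2).mean(0).round(),c=np.array([cx,cy]).round(1),wh=(round(w,1),round(h,1)),round_deg=round(np.degrees(np.arctan2(d[1],d[0])),1),off=round(off,1),z=round(float(hz),1)))
    return out
def yellow(c):
    h=cv2.cvtColor(c['color'],cv2.COLOR_RGB2HSV); return (h[:,:,0]>14)&(h[:,:,0]<36)&(h[:,:,1]>110)&(h[:,:,2]>80)
E
python3 - <<'E'
from h import *
c=dict(np.load('last_top.npz'))
for b in blobs(c,yellow(c),None): print(b)
g=cv2.cvtColor(c['color'],cv2.COLOR_RGB2GRAY)
m=(g>110); m[:250]=0;m[300:]=0;m[:,:308]=0;m[:,440:]=0
for b in blobs(c,m,None,80): print('pk',b)
a=cv2.resize(c['color'][160:310,120:450],None,fx=2.4,fy=2.4,interpolation=cv2.INTER_CUBIC)
cv2.imwrite('pics/crop1.png',a[:,:,::-1])
print(world(c,360,262,4),[world(c,u,v,4).round(1) for u,v in((306,251),(444,262),(441,305),(303,294))])
E
```

```text
{'px': array([169., 272.]), 'c': array([453.3, 375.2]), 'wh': (48.5, 88.6), 'round_deg': np.float64(71.0), 'off': np.float64(2.2), 'z': 10.6}
{'px': array([203., 232.]), 'c': array([552.9, 293.7]), 'wh': (49.2, 88.0), 'round_deg': np.float64(104.6), 'off': np.float64(2.0), 'z': 10.4}
{'px': array([156., 227.]), 'c': array([564.3, 410.2]), 'wh': (49.3, 88.5), 'round_deg': np.float64(96.5), 'off': np.float64(2.0), 'z': 10.8}
pk {'px': array([332., 298.]), 'c': array([391.4, -35.4]), 'wh': (9.9, 122.8), 'round_deg': np.float64(-89.8), 'off': np.float64(24.4), 'z': 2.2}
pk {'px': array([422., 281.]), 'c': array([ 432. , -256.7]), 'wh': (37.8, 57.6), 'round_deg': np.float64(-101.4), 'off': np.float64(0.0), 'z': 23.6}
pk {'px': array([360., 277.]), 'c': array([ 442.1, -101.6]), 'wh': (37.8, 58.0), 'round_deg': np.float64(85.1), 'off': np.float64(0.1), 'z': 33.8}
pk {'px': array([390., 276.]), 'c': array([ 444.6, -177.4]), 'wh': (37.9, 57.6), 'round_deg': np.float64(-97.9), 'off': np.float64(0.2), 'z': 18.6}
pk {'px': array([327., 273.]), 'c': array([452.2, -21.6]), 'wh': (37.9, 57.8), 'round_deg': np.float64(83.9), 'off': np.float64(0.1), 'z': 13.7}
pk {'px': array([379., 253.]), 'c': array([ 496.1, -147.1]), 'wh': (27.9, 317.2), 'round_deg': np.float64(90.3), 'off': np.float64(57.0), 'z': 0.5}
[ 479.27902403 -104.53431184    4.        ] [array([506.4,  31.7,   4. ]), array([ 480.3, -316.7,    4. ]), array([ 372.7, -306.8,    4. ]), array([398.7,  38.5,   4. ])]
```

View pics/crop1.png

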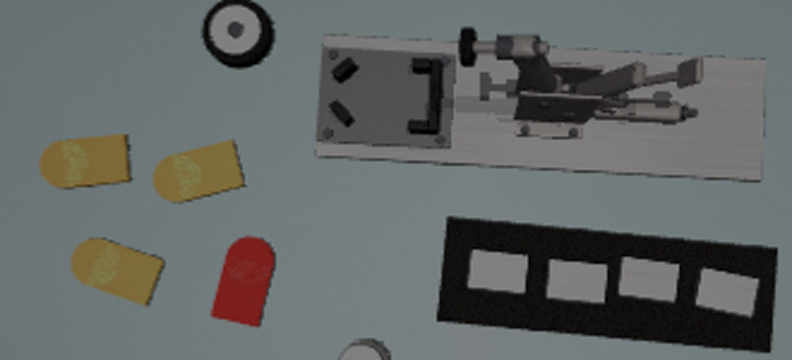

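Brass plates: three, so 30 mm, which needs packers adding 35 mm (15 + 20). Packer tops give 10 mm at y=-22, 30 at -102, 15 at -177 and 20 at -257. I rejected the red plate at (222,277), and the crop confirms the choice. Next I'll measure the form.

```bash
cat >> h.py <<'E'
def plan(*T):
    """T: (x,y,z,psi deg of tool y axis). prints shift/turn units from the measured pose, tool-down"""
    s=robot.read_state(); R=s['tcp_rot']; p=s['eef_pos']
    print('at',p.round(1),'psi',round(np.degrees(np.arctan2(R[1,1],R[0,1])),2),'F',s['wrist_force'].round(1),'w',round(s['gripper_width'],1),'t',round(s['time'],1))
    from scipy.spatial.transform import Rotation as Ro
    for x,y,z,psi in T:
        a=np.radians(psi); yt=np.array([np.cos(a),np.sin(a),0]); zt=np.array([0,0,-1.]); G=np.c_[np.cross(yt,zt),yt,zt]
        d=R.T@(np.array([x,y,z])-p)/40; r=np.degrees(Ro.from_matrix(R.T@G).as_rotvec())/5
        print((x,y,z,psi),'->',d.round(3),r.round(3),'rows>=%.1f'%max(np.linalg.norm(d)*40/41.7,np.linalg.norm(r)*5/7.16))
E
python3 - <<'E'
from h import *
c=dict(np.load('last_top.npz'))
# press base corners in full px from crop
for u,v in((322,35),(766,57),(760,181),(316,157)): print('base',world(c,120+u/2.4,160+v/2.4,10).round(1))
for u,v in((322,50),(455,55),(452,148),(318,144)): print('form',world(c,120+u/2.4,160+v/2.4,18).round(1))
for u,v in((412,60),(412,130),(440,60),(440,130),(345,70),(342,113)): print('wall',world(c,120+u/2.4,160+v/2.4,52).round(1))
for u,v in((380,100),(380,150),(400,170),(700,150)): print('z',world(c,120+u/2.4,160+v/2.4).round(1))
plan((590,100,330,0))
E
```

```text
base [700.1 164.6  10. ]
base [ 679.4 -306.7   10. ]
base [ 547.  -297.8   10. ]
base [569.9 168.7  10. ]
form [682.2 163.2  18. ]
form [677.8  23.5  18. ]
form [579.2  26.1  18. ]
form [582.6 165.8  18. ]
wall [665.   66.9  52. ]
wall [592.9  66.2  52. ]
wall [665.2  38.4  52. ]
wall [593.1  37.9  52. ]
wall [654.2 134.9  52. ]
wall [609.9 137.3  52. ]
z [629.3 101.7  18.6]
z [577.5 101.7  11.9]
z [557.7  81.2   1.1]
z [ 579.3 -234.8   11.7]
at [207.2 562.8 221.6] psi 69.79 F [ 0.5 -0.5 -0.5] w 87.8 t 0.1
(590, 100, 330, 0) -> [-12.978  -7.556  -2.697] [-1.8000e-02  1.1000e-02  1.3957e+01] rows>=14.6
```

```bash
python3 -m creep '[[-1,-0.6,-1,0,0,1.2,87],[-2,-1.2,-2,0,0,2.4,87],[-3,-1.8,-2.7,0,0,3.6,87],[-3.8,-2.3,-2.7,0,0,4.8,87],[-4.6,-2.8,-2.7,0,0,6,87],[-5.4,-3.3,-2.7,0,0,7.2,87],[-6.2,-3.8,-2.7,0,0,8.4,87],[-7,-4.3,-2.7,0,0,9.6,87],[-8,-4.8,-2.7,0,0,10.8,87],[-8.8,-5.3,-2.7,0,0,12,87],[-9.6,-5.7,-2.7,0,0,13.2,87],[-10.4,-6.2,-2.7,0,0,14.5,87]]'; python3 -c "
from h import *
plan((600,100,330,-2.6))"
```

```text
time: 1.1
eef_pos: [503.1, 196.9, 330.2]
tcp_rot: [[0.052, 0.999, -0.0], [0.999, -0.052, -0.0], [-0.0, -0.0, -1.0]]
wrist_force: [0.5, 0.8, 0.2]
gripper_width: 87.0
at [503.1 196.9 330.2] psi -3.01 F [0.5 0.8 0.2] w 87.0 t 1.1
(600, 100, 330, -2.6) -> [-2.293  2.547  0.005] [-0.005  0.001 -0.081] rows>=3.3
```

```bash
python3 -m creep '[[-0.6,0.6,0,0,0,0,87],[-1.2,1.3,0,0,0,0,87],[-1.8,2,0,0,0,-0.08,87],[-2.3,2.55,0,0,0,-0.08,87],[-2.3,2.55,0,0,0,-0.08,87],[-2.3,2.55,0,0,0,-0.08,87]]'; python3 -c "
from h import *
c=cap('wrist');save(c,'w1');print(-c['R'].T@c['t'],c['R'][2],c['fx']);plan((600,100,330,-2.6))
for X in ((627,104,18),(600,100,0)):print(pix(c,X))"
```

```text
time: 1.6
eef_pos: [600.3, 100.7, 328.8]
tcp_rot: [[0.043, 0.999, -0.003], [0.999, -0.043, -0.0], [-0.0, -0.003, -1.0]]
wrist_force: [-0.1, 0.6, -0.6]
gripper_width: 86.6
[604.71247105 172.84867236 490.95900655] [-0.01428229 -0.26240133 -0.96485313] 405.74988123675473
at [599.7 101.8 329.7] psi -2.37 F [ 0.2  0.4 -0.4] w 86.6 t 1.6
(600, 100, 330, -2.6) -> [-0.046  0.01  -0.008] [-0.022 -0.001  0.047] rows>=0.0
[335.74343697 186.92205264]
[312.89347355 189.00748233]
```

View pics/w1.png

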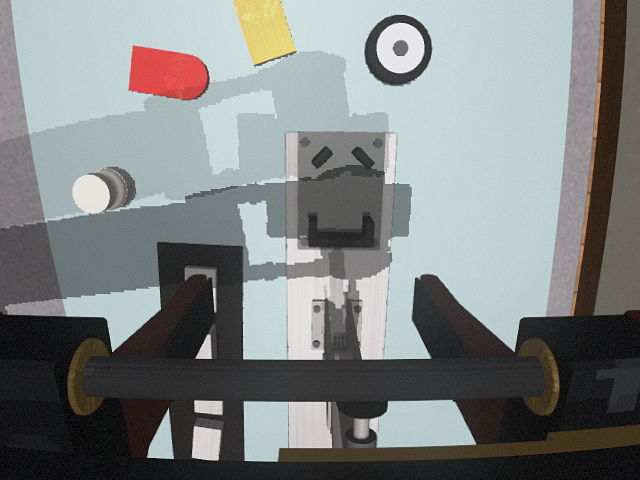

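```bash
python3 -c "
from h import *
c=dict(np.load('last_wrist.npz'))
a=cv2.resize(c['color'][125:255,275:405],None,fx=4.5,fy=4.5,interpolation=cv2.INTER_CUBIC)
a=cv2.convertScaleAbs(a,alpha=1.8)
cv2.imwrite('pics/w1c.png',a[:,:,::-1])"
```

```text
(no output)
```

View pics/w1c.png

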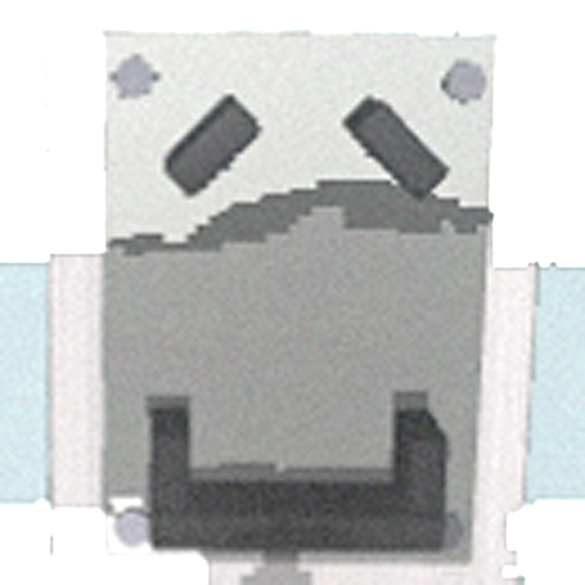

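```bash
cat >> h.py <<'E'
def rec(f=1):
    c=dict(np.load('last_wrist.npz'));f=lambda u,v,z:world(c,275+u/4.5-.4,125+v/4.5-.4,z)[:2].round(1)
    for n,u,v,z in (('inL',189,440,52),('inR',395,440,52),('inB',220,482,52),('inB',370,482,52),('armL',168,408,52),('armR',412,408,52),('baseL',106,200,18),('baseL',106,500,18),('baseR',495,200,18),('cornTL',106,34,18),('cornTR',495,38,18),('flankL',260,126,52),('flankL',190,195,52),('flankR',345,124,52),('flankR',410,192,52),('bL',50,480,10),('bL',50,280,10),('baseBL',106,555,18),('baseBR',470,563,18)): print(n,f(u,v,z))
E
python3 -c "
from h import *
rec()
plan((600,100,330,-2.6))"
```

```text
inL [603.   70.3]
inR [653.8  68.2]
inB [610.3  59.3]
inB [647.5  57.7]
armL [598.2  78.6]
armR [658.1  76.1]
baseL [584.1 126.7]
baseL [579.9  46.8]
baseR [684.4 122.6]
cornTL [586.3 168.4]
cornTR [684.5 163.5]
flankL [622.9 145.9]
flankL [605.7 130.3]
flankR [643.1 145.5]
flankR [658.3 128.9]
bL [564.6  51. ]
bL [567.9 105.5]
baseBL [579.1  31.4]
baseBR [677.7  25. ]
at [599.7 101.8 329.7] psi -2.37 F [ 0.2  0.4 -0.4] w 86.6 t 1.6
(600, 100, 330, -2.6) -> [-0.046  0.01  -0.008] [-0.022 -0.001  0.047] rows>=0.0
```

```bash
cat > ov.py <<'E'
from h import *
import sys
def draw(name,file,cx,cy,deg,u0,v0,n,f,pref):
    c=dict(np.load(file)); a=cv2.resize(c['color'][v0:v0+n,u0:u0+n],None,fx=f,fy=f,interpolation=cv2.INTER_CUBIC); a=cv2.convertScaleAbs(a,alpha=1.8)[:,:,::-1].copy()
    t=np.radians(deg); ey=np.array([np.cos(t),np.sin(t)]); ex=np.array([ey[1],-ey[0]])
    def P(x,y,z): 
        w=np.array([cx,cy])+x*ex+y*ey; p=(pix(c,[w[0],w[1],z])-[u0,v0]+.5)*f; return tuple(int(v) for v in p)
    for z,col in((18,(0,255,0)),(52,(0,0,255))):
        th=np.linspace(0,np.pi,40); L=[P(-27,-47,z)]+[P(27*np.cos(q),20+27*np.sin(q),z) for q in th[::-1]]+[P(27,-47,z)]
        cv2.polylines(a,[np.array(L)],True,col,1)
        for x in(-27,27): cv2.line(a,P(x*1.4,-27,z),P(x,-27,z),col,1)
    return a
cx,cy,d=map(float,sys.argv[1:4])
A=draw('top','last_top.npz',cx,cy,d,248,172,66,6,'t'); B=draw('wrist','last_wrist.npz',cx,cy,d,292,130,120,3.3,'w')
cv2.imwrite('pics/'+sys.argv[4]+'.png',np.hstack([A,B]))
E
python3 ov.py 630 104 87.2 ov1
```

```text
(no output)
```

View pics/ov1.png

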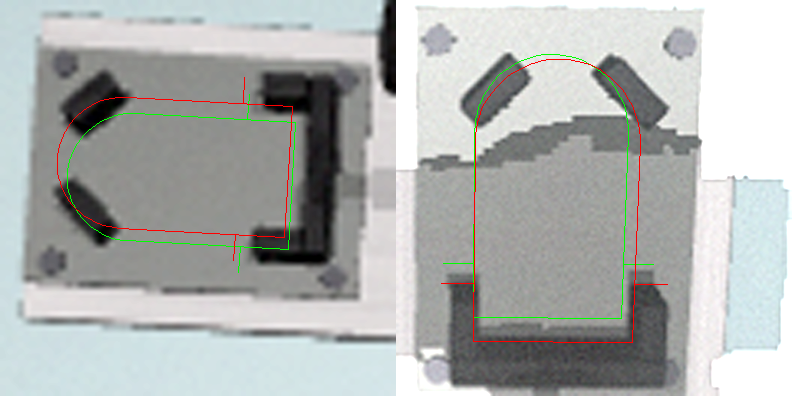

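The overlay shows the recess near (632, 100), heading 87.2°. The cameras disagree by about 4 mm, so I'll recheck with a plate in hand. Now over the first plate.

```bash
python3 -c "
from h import *
plan((553,294,330,14.6),(553,294,130,14.6))"
```

```text
at [599.7 101.8 329.7] psi -2.37 F [ 0.2  0.4 -0.4] w 86.6 t 1.6
(553, 294, 330, 14.6) -> [ 4.752 -1.364 -0.005] [-0.022 -0.004 -3.393] rows>=4.7
(553, 294, 130, 14.6) -> [ 4.751 -1.355  4.995] [-0.022 -0.004 -3.393] rows>=6.7
```

```bash
python3 -m creep '[[0.8,-0.2,0,0,0,-0.6,87],[1.7,-0.5,0.2,0,0,-1.3,87],[2.6,-0.75,0.7,0,0,-2,87],[3.5,-1,1.4,0,0,-2.7,87],[4.3,-1.2,2.1,0,0,-3.4,87],[4.75,-1.36,2.9,0,0,-3.4,87],[4.75,-1.36,3.7,0,0,-3.4,87],[4.75,-1.36,4.5,0,0,-3.4,87],[4.75,-1.36,5,0,0,-3.4,87],[4.75,-1.36,5,0,0,-3.4,87],[4.75,-1.36,5,0,0,-3.4,87],[4.75,-1.36,5,0,0,-3.4,87]]'; python3 -c "
from h import *
c=cap('wrist');save(c,'w2')
for b in blobs(c,yellow(c),10,150):print(b)
t=cap('top')
for b in blobs(t,yellow(t),10,150):print(b)
plan((553,294,3,14.6))"
```

```text
time: 2.65
eef_pos: [553.1, 295.0, 133.3]
tcp_rot: [[-0.254, 0.967, 0.003], [0.967, 0.254, 0.002], [0.001, 0.003, -1.0]]
wrist_force: [0.1, 0.2, 0.3]
gripper_width: 86.9
{'px': array([553., 385.]), 'c': array([788.6, 215.6]), 'wh': (9.4, 58.7), 'round_deg': np.float64(114.3), 'off': np.float64(1.3), 'z': 234.8}
{'px': array([ 72., 381.]), 'c': array([390.3, 114.7]), 'wh': (8.5, 57.8), 'round_deg': np.float64(92.4), 'off': np.float64(1.5), 'z': 233.8}
{'px': array([309., 233.]), 'c': array([551.4, 295.1]), 'wh': (49.3, 89.2), 'round_deg': np.float64(105.0), 'off': np.float64(2.4), 'z': 10.2}
{'px': array([194.,  71.]), 'c': array([452.1, 376.5]), 'wh': (50.1, 89.4), 'round_deg': np.float64(70.7), 'off': np.float64(3.9), 'z': 10.1}
{'px': array([368.,  64.]), 'c': array([562.9, 411.4]), 'wh': (49.9, 89.8), 'round_deg': np.float64(96.5), 'off': np.float64(4.1), 'z': 10.1}
{'px': array([539., 428.]), 'c': array([  75. , -545.8]), 'wh': (76.1, 134.2), 'round_deg': np.float64(-60.3), 'off': np.float64(23.9), 'z': 72.4}
{'px': array([168., 272.]), 'c': array([453. , 375.5]), 'wh': (48.1, 88.8), 'round_deg': np.float64(71.8), 'off': np.float64(1.8), 'z': 10.4}
{'px': array([212., 229.]), 'c': array([560.9, 268. ]), 'wh': (32.5, 48.0), 'round_deg': np.float64(15.2), 'off': np.float64(0.6), 'z': 10.3}
at [553.9 294.8 133.9] psi 14.7 F [0.5 0.6 0.6] w 86.6 t 2.8
(553, 294, 3, 14.6) -> [-0.016 -0.041  3.273] [ 0.054 -0.011  0.021] rows>=3.1
```

View pics/w2.png

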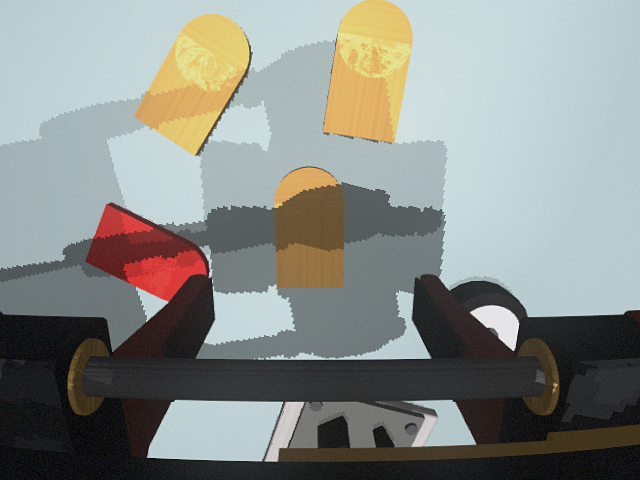

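```bash
python3 -m creep '[[0.02,-0.05,0.6,0,0,0,68],[0.04,-0.05,1.2,0,0,0,68],[0.04,-0.05,1.8,0,0,0,68],[0.04,-0.05,2.4,0,0,0,68],[0.04,-0.05,2.9,0,0,0,68],[0.04,-0.05,3.27,0,0,0,68],[0.04,-0.05,3.27,0,0,0,68]]'; python3 -c "
from h import *
plan((552,294.5,3,14.8))"
```

```text
time: 3.33
eef_pos: [551.8, 295.5, 1.4]
tcp_rot: [[-0.253, 0.967, 0.003], [0.967, 0.253, 0.001], [0.001, 0.003, -1.0]]
wrist_force: [0.5, -0.2, -0.7]
gripper_width: 68.2
at [551.8 295.5   1.4] psi 14.67 F [ 0.5 -0.2 -0.7] w 68.2 t 3.3
(552, 294.5, 3, 14.8) -> [-0.026 -0.001 -0.04 ] [ 0.032 -0.007 -0.026] rows>=0.0
```

```bash
python3 -m creep '[[-0.02,0,-0.03,0,0,0,66],[-0.02,0,-0.03,0,0,0,40],[-0.02,0,-0.03,0,0,0,40],[-0.02,0,-0.03,0,0,0,40],[-0.02,0,-0.03,0,0,0,40],[-0.02,0,-0.03,0,0,0,40]]'; python3 -c "
from h import *
plan((552,294.5,110,14.8),(632,99.5,110,-2.8))"
```

```text
time: 3.83
eef_pos: [551.2, 294.5, 1.9]
tcp_rot: [[-0.254, 0.967, 0.001], [0.967, 0.254, 0.0], [0.0, 0.001, -1.0]]
wrist_force: [-0.7, -0.9, 4.6]
gripper_width: 49.6
at [551.2 294.5   1.9] psi 14.69 F [-0.7 -0.9  4.6] w 49.6 t 3.8
(552, 294.5, 110, 14.8) -> [-0.004  0.022 -2.702] [ 0.014 -0.001 -0.023] rows>=2.6
(632, 99.5, 110, -2.8) -> [-5.227  0.72  -2.702] [ 0.013 -0.004  3.497] rows>=5.7
```

```bash
python3 -m creep '[[0,0,-0.6,0,0,0,40],[0,0,-1.2,0,0,0,40],[0,0,-1.9,0,0,0,40],[-0.6,0.1,-2.7,0,0,0.4,40],[-1.3,0.2,-2.7,0,0,0.9,40],[-2.1,0.3,-2.7,0,0,1.5,40],[-2.9,0.4,-2.7,0,0,2,40],[-3.7,0.5,-2.7,0,0,2.6,40],[-4.5,0.6,-2.7,0,0,3.1,40],[-5.0,0.7,-2.7,0,0,3.5,40],[-5.23,0.72,-2.7,0,0,3.5,40],[-5.23,0.72,-2.7,0,0,3.5,40]]'; python3 -c "
from h import *
plan((632,99.5,70,-2.8))"
```

```text
time: 4.83
eef_pos: [631.7, 97.3, 107.7]
tcp_rot: [[0.051, 0.999, -0.002], [0.999, -0.051, -0.001], [-0.001, -0.002, -1.0]]
wrist_force: [0.6, 0.2, -2.8]
gripper_width: 49.3
at [631.7  97.3 107.7] psi -2.91 F [ 0.6  0.2 -2.8] w 49.3 t 4.8
(632, 99.5, 70, -2.8) -> [0.056 0.006 0.942] [-0.023  0.008 -0.022] rows>=0.9
```

```bash
python3 -m creep '[[0.05,0,0.5,0,0,0,40],[0.05,0,1.0,0,0,0,40],[0.05,0,1.0,0,0,0,40],[0.05,0,1.0,0,0,0,40]]'; cat > ov2.py <<'E'
from h import *
import sys
cx,cy,deg,zp=map(float,sys.argv[1:5])
c=cap('wrist'); s=robot.read_state(); a=cv2.convertScaleAbs(c['color'],alpha=1.8)[:,:,::-1].copy()
t=np.radians(deg); ey=np.array([np.cos(t),np.sin(t)]); ex=np.array([ey[1],-ey[0]])
P=lambda o,ex,ey,x,y,z: tuple(int(v) for v in pix(c,[*(np.array(o)+x*ex+y*ey),z]))
th=np.linspace(0,np.pi,40)[::-1]
f=float(sys.argv[6]) if len(sys.argv)>6 else 1
def D(o,ex,ey,r,z,col): cv2.polylines(a,[np.array([P(o,ex,ey,-r,-20-r,z)]+[P(o,ex,ey,r*np.cos(q),20+r*np.sin(q),z) for q in th]+[P(o,ex,ey,r,-20-r,z)])],True,col,1)
for z,col in((18,(0,255,0)),(52,(0,0,255))):
    D((cx,cy),ex,ey,27,z,col)
R=s['tcp_rot']; gx=R[:2,1]; gy=R[:2,0]; D(s['eef_pos'][:2],gx,gy,25,zp,(255,0,255))
b=a[130:430,140:500]; cv2.imwrite('pics/'+sys.argv[5]+'.png',cv2.resize(b,None,fx=2,fy=2))
plan((cx,cy,60,deg-90))
E
python3 ov2.py 632 99.5 87.2 68 p3
```

```text
time: 5.17
eef_pos: [630.1, 102.6, 67.1]
tcp_rot: [[0.047, 0.999, -0.004], [0.999, -0.047, 0.0], [-0.0, -0.004, -1.0]]
wrist_force: [-0.8, 0.1, -1.6]
gripper_width: 49.8
at [631.2 102.6  69. ] psi -2.7 F [-0.1 -0.3 -1.3] w 49.6 t 5.2
(632.0, 99.5, 60, -2.799999999999997) -> [-0.075  0.025  0.224] [-0.014 -0.002  0.021] rows>=0.2
```

View pics/p3.png

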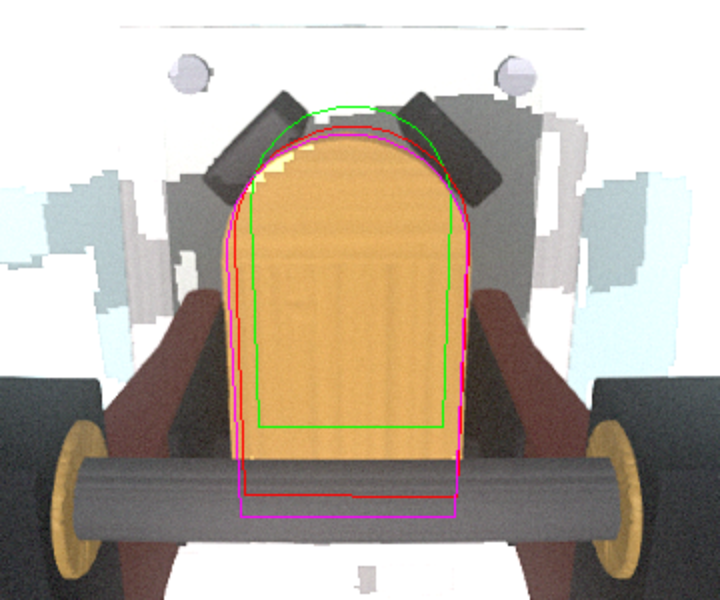

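The held plate overlays well on the TCP. The flank edges put the recess at about (632.4, 97.3), which agrees with the top camera.

```bash
python3 -m creep '[[-0.07,0.03,0,0,0,0,40],[-0.13,0.03,0.1,0,0,0,40],[-0.13,0.03,0.1,0,0,0,40],[-0.13,0.03,0.1,0,0,0,40],[-0.13,0.03,0.1,0,0,0,40],[-0.13,0.03,0.1,0,0,0,40]]'; python3 ov2.py 632.4 97.3 87.2 74 p4
```

```text
time: 5.72
eef_pos: [632.9, 96.0, 65.3]
tcp_rot: [[0.049, 0.999, 0.0], [0.999, -0.049, 0.0], [0.0, 0.0, -1.0]]
wrist_force: [-0.5, -0.5, -3.0]
gripper_width: 49.5
at [632.8  96.   65.3] psi -2.82 F [-0.4 -0.5 -2.9] w 49.3 t 5.8
(632.4, 97.3, 60, -2.799999999999997) -> [ 0.032 -0.013  0.131] [ 0.003 -0.001 -0.004] rows>=0.1
```

View pics/p4.png

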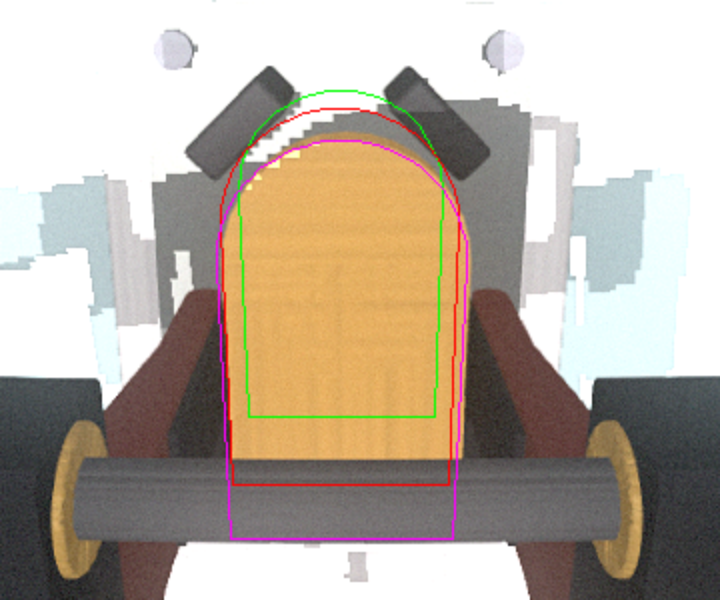

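```bash
python3 -m creep '[[0,-0.03,0.1,0,0,0,40],[0,-0.03,0.25,0,0,0,40],[0,-0.03,0.4,0,0,0,40],[0,-0.03,0.55,0,0,0,40],[0,-0.03,0.7,0,0,0,40],[0,-0.03,0.85,0,0,0,40],[0,-0.03,0.95,0,0,0,40],[0,-0.03,1.03,0,0,0,40],[0,-0.03,1.08,0,0,0,40],[0,-0.03,1.1,0,0,0,40],[0,-0.03,1.1,0,0,0,40]]'; python3 -c "
from h import *
plan((632,97,20,-2.8))"
```

```text
time: 6.68
eef_pos: [631.6, 96.1, 21.0]
tcp_rot: [[0.049, 0.999, -0.0], [0.999, -0.049, -0.0], [-0.0, -0.0, -1.0]]
wrist_force: [0.0, -0.4, -3.3]
gripper_width: 49.5
at [631.6  96.1  21. ] psi -2.82 F [ 0.  -0.4 -3.3] w 49.5 t 6.7
(632, 97, 20, -2.8) -> [0.024 0.009 0.024] [-0.     0.    -0.003] rows>=0.0
```

```bash
python3 -m creep '[[0,0,0.03,0,0,0,40],[0,0,0.03,0,0,0,40],[0,0,0.03,0,0,0,64],[0,0,0.03,0,0,0,64],[0,0,0.03,0,0,0,64],[0,0,-0.5,0,0,0,64],[0,0,-1.2,0,0,0,64],[0,0,-2,0,0,0,64],[0,0,-2,0,0,0,64],[0,0,-2,0,0,0,64],[0,0,-2,0,0,0,64]]'; python3 ov2.py 632.2 97.3 87.2 74 p5 ; python3 -c "
from h import *
plan((563.5,411,130,6.5),(563.5,411,100,6.5))
t=cap('top')
for b in blobs(t,yellow(t),None,150):print(b)"
```

```text
time: 7.6
eef_pos: [631.7, 96.1, 101.2]
tcp_rot: [[0.049, 0.999, 0.001], [0.999, -0.049, 0.0], [0.0, 0.001, -1.0]]
wrist_force: [-0.4, 0.4, -0.7]
gripper_width: 64.2
at [631.1  96.  100. ] psi -2.81 F [ 0.8  0.2 -0.8] w 63.6 t 7.7
(632.2, 97.3, 60, -2.799999999999997) -> [0.033 0.026 1.   ] [-0.015  0.002 -0.002] rows>=1.0
at [631.1  96.  100. ] psi -2.81 F [ 0.8  0.2 -0.8] w 63.6 t 7.7
(563.5, 411, 130, 6.5) -> [ 7.782 -2.076 -0.749] [-1.500e-02  1.000e-03 -1.862e+00] rows>=7.8
(563.5, 411, 100, 6.5) -> [ 7.782e+00 -2.075e+00  1.000e-03] [-1.500e-02  1.000e-03 -1.862e+00] rows>=7.7
{'px': array([522., 430.]), 'c': array([  89.8, -474.1]), 'wh': (37.9, 50.7), 'round_deg': np.float64(-60.8), 'off': np.float64(6.4), 'z': 72.8}
{'px': array([169., 272.]), 'c': array([453.3, 375.3]), 'wh': (48.6, 88.7), 'round_deg': np.float64(71.0), 'off': np.float64(2.3), 'z': 10.2}
{'px': array([156., 227.]), 'c': array([564.3, 410.4]), 'wh': (49.5, 88.6), 'round_deg': np.float64(96.5), 'off': np.float64(2.0), 'z': 10.1}
```

View pics/p5.png

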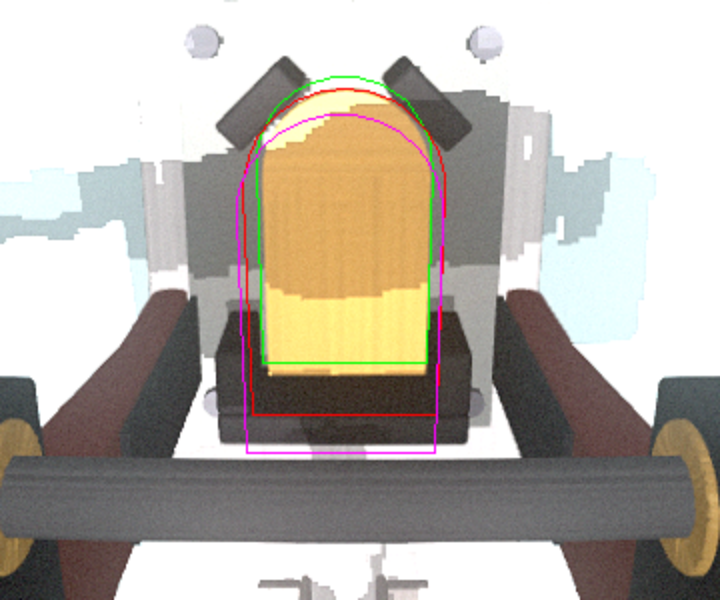

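The first plate is seated in the recess and its round end matches. Next plate.

```bash
python3 -m creep '[[0.5,-0.1,0,0,0,-0.2,66],[1.4,-0.4,0,0,0,-0.5,66],[2.3,-0.6,0,0,0,-0.8,66],[3.2,-0.85,0,0,0,-1.1,66],[4.1,-1.1,0,0,0,-1.4,66],[5,-1.3,0,0,0,-1.7,66],[5.9,-1.55,0,0,0,-1.86,66],[6.8,-1.8,0,0,0,-1.86,66],[7.4,-2,0.3,0,0,-1.86,66],[7.79,-2.08,0.7,0,0,-1.86,66],[7.79,-2.08,1.2,0,0,-1.86,66],[7.79,-2.08,1.2,0,0,-1.86,66]]'; python3 -m creep '[[0,0,0.2,0,0,0,66],[0,0,0.2,0,0,0,66],[0,0,0.2,0,0,0,66],[0,0,0.2,0,0,0,66]]'; python3 -c "
from h import *
c=cap('wrist')
for b in blobs(c,yellow(c),10,1500):print(b)
plan((563,411.4,2.5,6.5))"
```

```text
time: 8.7
eef_pos: [560.4, 410.9, 45.7]
tcp_rot: [[-0.115, 0.993, -0.009], [0.993, 0.115, -0.006], [-0.005, -0.009, -1.0]]
wrist_force: [-0.5, -0.5, -2.1]
gripper_width: 66.0
time: 9.03
eef_pos: [564.6, 411.0, 46.4]
tcp_rot: [[-0.112, 0.994, 0.001], [0.994, 0.112, 0.001], [0.001, 0.002, -1.0]]
wrist_force: [0.3, -0.1, 0.2]
gripper_width: 65.9
{'px': array([111., 275.]), 'c': array([457.3, 390. ]), 'wh': (51.3, 65.1), 'round_deg': np.float64(-109.7), 'off': np.float64(2.6), 'z': 10.2}
{'px': array([308., 272.]), 'c': array([563. , 411.8]), 'wh': (49.6, 90.2), 'round_deg': np.float64(96.4), 'off': np.float64(2.5), 'z': 10.1}
at [564.6 411.1  46.5] psi 6.43 F [-0.   0.5  0.1] w 65.7 t 9.1
(563, 411.4, 2.5, 6.5) -> [ 0.011 -0.042  1.1  ] [ 0.021 -0.01  -0.013] rows>=1.1
```

```bash
python3 -m creep '[[0.01,-0.04,0.4,0,0,0,66],[0.01,-0.04,0.8,0,0,0,66],[0.01,-0.04,1.09,0,0,0,66],[0.01,-0.04,1.09,0,0,0,66],[0.01,-0.04,1.09,0,0,0,66],[0.01,-0.04,1.09,0,0,0,40],[0.01,-0.04,1.09,0,0,0,40],[0.01,-0.04,1.09,0,0,0,40],[0.01,-0.04,1.09,0,0,0,40],[0.01,-0.04,1.09,0,0,0,40]]';  python3 -c "
from h import *
plan((632,97.3,80,-2.8))"
```

```text
time: 9.92
eef_pos: [562.3, 411.7, 1.9]
tcp_rot: [[-0.113, 0.994, 0.0], [0.994, 0.113, 0.0], [0.0, 0.0, -1.0]]
wrist_force: [-0.4, -0.5, 0.6]
gripper_width: 49.5
at [562.3 411.7   1.9] psi 6.48 F [-0.4 -0.5  0.6] w 49.5 t 9.9
(632, 97.3, 80, -2.8) -> [-8.006  0.845 -1.955] [ 0.005 -0.003  1.857] rows>=7.9
```

```bash
python3 -m creep '[[0,0,-0.5,0,0,0,40],[0,0,-1.2,0,0,0,40],[-0.5,0.05,-1.9,0,0,0.2,40],[-1.3,0.15,-1.95,0,0,0.4,40],[-2.2,0.25,-1.95,0,0,0.6,40],[-3.1,0.35,-1.95,0,0,0.8,40],[-4,0.45,-1.95,0,0,1,40],[-4.9,0.5,-1.95,0,0,1.2,40],[-5.8,0.6,-1.95,0,0,1.4,40],[-6.6,0.7,-1.95,0,0,1.6,40],[-7.3,0.8,-1.95,0,0,1.86,40],[-7.7,0.84,-1.95,0,0,1.86,40]]'; python3 -m creep '[[-0.2,0,0,0,0,0,40],[-0.3,0,0,0,0,0,40],[-0.3,0,0,0,0,0,40],[-0.3,0,0,0,0,0,40],[-0.3,0,0,0,0,0,40]]'; python3 -c "
from h import *
plan((632,97,60,-2.8),(632,97,29.9,-2.8))"
```

```text
time: 10.92
eef_pos: [630.3, 105.8, 78.3]
tcp_rot: [[0.053, 0.999, -0.002], [0.999, -0.053, -0.002], [-0.002, -0.002, -1.0]]
wrist_force: [-0.6, -0.1, -3.2]
gripper_width: 49.9
time: 11.33
eef_pos: [629.4, 98.8, 79.3]
tcp_rot: [[0.047, 0.999, -0.0], [0.999, -0.047, 0.0], [0.0, -0.0, -1.0]]
wrist_force: [-0.4, 0.5, -3.6]
gripper_width: 49.6
at [629.4  98.8  79.3] psi -2.72 F [-0.4  0.5 -3.6] w 49.6 t 11.3
(632, 97, 60, -2.8) -> [-0.042  0.067  0.483] [-0.003 -0.004  0.016] rows>=0.5
(632, 97, 29.9, -2.8) -> [-0.042  0.067  1.235] [-0.003 -0.004  0.016] rows>=1.2
```

```bash
python3 -m creep '[[-0.02,0.03,0.1,0,0,0.02,40],[-0.045,0.067,0.3,0,0,0.02,40],[-0.045,0.067,0.4,0,0,0.02,40],[-0.045,0.067,0.45,0,0,0.02,40],[-0.045,0.067,0.6,0,0,0.02,40],[-0.045,0.067,0.75,0,0,0.02,40],[-0.045,0.067,0.9,0,0,0.02,40],[-0.045,0.067,1.05,0,0,0.02,40],[-0.045,0.067,1.15,0,0,0.02,40],[-0.045,0.067,1.22,0,0,0.02,40],[-0.045,0.067,1.22,0,0,0.02,40]]'; python3 -m creep '[[0,0,0.01,0,0,0,40],[0,0,0.01,0,0,0,40]]'; python3 -c "
from h import *
plan((632,97,29.9,-2.8))"
```

```text
time: 12.25
eef_pos: [632.1, 95.4, 30.3]
tcp_rot: [[0.051, 0.999, -0.001], [0.999, -0.051, -0.0], [-0.0, -0.001, -1.0]]
wrist_force: [0.1, -0.2, -3.4]
gripper_width: 49.9
time: 12.42
eef_pos: [632.5, 95.4, 30.4]
tcp_rot: [[0.051, 0.999, 0.001], [0.999, -0.051, 0.0], [0.0, 0.001, -1.0]]
wrist_force: [0.3, 0.2, -2.6]
gripper_width: 49.7
at [632.5  95.4  30.4] psi -2.92 F [ 0.3  0.2 -2.6] w 49.7 t 12.4
(632, 97, 29.9, -2.8) -> [ 0.038 -0.015  0.013] [ 0.006 -0.001 -0.024] rows>=0.0
```

Not in contact yet, so I'll nudge +y by 1 mm, lower, release, and head to the last plate.

```bash
python3 -m creep '[[0.025,-0.01,0.01,0,0,0,40],[0.025,-0.01,0.02,0,0,0,40],[0.025,-0.01,0.02,0,0,0,64],[0.025,-0.01,0.02,0,0,0,64],[0.025,-0.01,0.02,0,0,0,64],[0,0,-0.5,0,0,0,64],[0,0,-1.2,0,0,0,64],[0,0,-1.75,0,0,0,64],[0,0,-1.75,0,0,0,64],[0,0,-1.75,0,0,0,64],[0,0,-1.75,0,0,0,64]]'; python3 ov2.py 632.2 97.3 87.2 38 p6 ; python3 -c "
from h import *
plan((452.7,376,50,-19),(452.7,376,100,-19))
t=cap('top')
for b in blobs(t,yellow(t),None,150):print(b)"
```

```text
time: 13.33
eef_pos: [632.1, 95.4, 99.5]
tcp_rot: [[0.051, 0.999, -0.001], [0.999, -0.051, -0.0], [-0.0, -0.001, -1.0]]
wrist_force: [0.0, -0.1, -0.9]
gripper_width: 64.0
at [631.7  95.4  98.6] psi -2.91 F [-0.2 -0.7 -0.1] w 63.8 t 13.4
(632.2, 97.3, 60, -2.799999999999997) -> [0.049 0.013 0.966] [-0.024  0.004 -0.023] rows>=0.9
at [631.7  95.4  98.6] psi -2.91 F [-0.2 -0.7 -0.1] w 63.8 t 13.4
(452.7, 376, 50, -19) -> [ 6.78  -4.822  1.224] [-0.024  0.008  3.217] rows>=8.1
(452.7, 376, 100, -19) -> [ 6.779 -4.825 -0.026] [-0.024  0.008  3.217] rows>=8.0
{'px': array([524., 431.]), 'c': array([  93.8, -479.5]), 'wh': (37.2, 64.3), 'round_deg': np.float64(-60.3), 'off': np.float64(7.9), 'z': 73.3}
{'px': array([169., 272.]), 'c': array([453.4, 375.1]), 'wh': (48.6, 88.6), 'round_deg': np.float64(70.8), 'off': np.float64(2.3), 'z': 10.9}
```

View pics/p6.png

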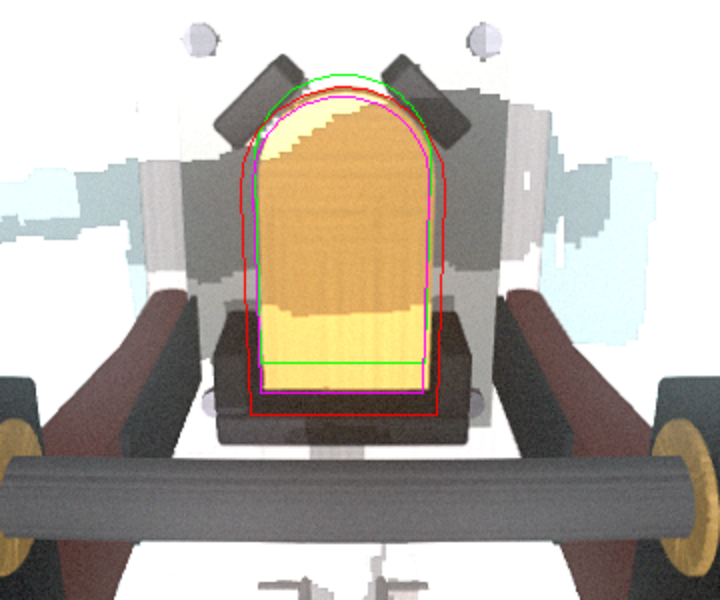

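```bash
python3 -m creep '[[0.5,-0.35,0,0,0,0.3,66],[1.2,-0.85,0,0,0,0.6,66],[1.9,-1.35,0,0,0,0.9,66],[2.6,-1.85,0,0,0,1.3,66],[3.3,-2.35,0,0,0,1.7,66],[4,-2.85,0,0,0,2.1,66],[4.7,-3.35,0,0,0,2.5,66],[5.4,-3.85,0,0,0,2.9,66],[6.1,-4.35,0.2,0,0,3.2,66],[6.6,-4.7,0.6,0,0,3.2,66],[6.78,-4.82,1.1,0,0,3.2,66],[6.78,-4.82,1.2,0,0,3.2,66]]'; python3 -m creep '[[0,0,0.1,0,0,0,66],[0,0,0.1,0,0,0,66],[0,0,0.1,0,0,0,66],[0,0,0.1,0,0,0,66]]'; python3 -c "
from h import *
c=cap('wrist')
for b in blobs(c,yellow(c),10,1500):print(b)
plan((452.5,376,2.5,-19))"
```

```text
time: 14.43
eef_pos: [449.9, 376.6, 47.0]
tcp_rot: [[0.321, 0.947, -0.006], [0.947, -0.321, -0.004], [-0.006, -0.005, -1.0]]
wrist_force: [-1.0, -0.5, -1.1]
gripper_width: 65.5
time: 14.77
eef_pos: [454.7, 375.6, 49.4]
tcp_rot: [[0.326, 0.946, 0.001], [0.946, -0.326, 0.001], [0.001, 0.001, -1.0]]
wrist_force: [0.5, -0.4, 0.2]
gripper_width: 65.7
{'px': array([306., 270.]), 'c': array([452. , 376.9]), 'wh': (49.6, 90.3), 'round_deg': np.float64(70.6), 'off': np.float64(2.7), 'z': 10.1}
at [454.7 375.7  49.5] psi -19.0 F [-0.5  0.  -0.3] w 65.7 t 14.8
(452.5, 376, 2.5, -19) -> [-0.013 -0.056  1.174] [ 0.013 -0.018  0.001] rows>=1.1
```

```bash
python3 -m creep '[[0,-0.06,0.4,0,0,0.06,66],[0,-0.06,0.8,0,0,0.06,66],[0,-0.06,1.16,0,0,0.06,66],[0,-0.06,1.16,0,0,0.06,66],[0,-0.06,1.16,0,0,0.06,66],[0,-0.06,1.16,0,0,0.06,40],[0,-0.06,1.16,0,0,0.06,40],[0,-0.06,1.16,0,0,0.06,40],[0,-0.06,1.16,0,0,0.06,40],[0,-0.06,1.16,0,0,0.06,40]]';  python3 -c "
from h import *
plan((632,97,85,-2.8))"
```

```text
time: 15.65
eef_pos: [451.6, 377.0, 2.5]
tcp_rot: [[0.329, 0.944, 0.001], [0.944, -0.329, 0.0], [0.001, 0.001, -1.0]]
wrist_force: [0.1, -0.7, 2.3]
gripper_width: 49.4
at [451.6 377.    2.5] psi -19.22 F [ 0.1 -0.7  2.3] w 49.4 t 15.7
(632, 97, 85, -2.8) -> [-5.124  6.564 -2.061] [ 0.008 -0.006 -3.283] rows>=8.2
```

```bash
python3 -m creep '[[0,0,-0.5,0,0,0,40],[0,0,-1.2,0,0,0,40],[-0.4,0.5,-2,0,0,-0.3,40],[-0.9,1.2,-2.05,0,0,-0.7,40],[-1.45,1.85,-2.05,0,0,-1.1,40],[-2,2.55,-2.05,0,0,-1.5,40],[-2.55,3.25,-2.05,0,0,-1.9,40],[-3.1,3.95,-2.05,0,0,-2.3,40],[-3.6,4.6,-2.05,0,0,-2.7,40],[-4.1,5.25,-2.05,0,0,-3,40],[-4.6,5.85,-2.05,0,0,-3.28,40],[-4.9,6.3,-2.05,0,0,-3.28,40]]'; python3 -c "
from h import *
plan((632,97,85,-2.8))"
```

```text
time: 16.65
eef_pos: [625.1, 105.9, 82.4]
tcp_rot: [[0.05, 0.999, -0.002], [0.999, -0.05, -0.001], [-0.001, -0.002, -1.0]]
wrist_force: [-0.4, 0.7, -3.3]
gripper_width: 50.1
at [625.1 105.9  82.4] psi -2.84 F [-0.4  0.7 -3.3] w 50.1 t 16.6
(632, 97, 85, -2.8) -> [-0.213  0.183 -0.065] [-0.022  0.015 -0.008] rows>=0.3
```

```bash
python3 -m creep '[[-0.12,0.1,0,0,0,0,40],[-0.24,0.2,0,0,0,0,40],[-0.24,0.2,0,0,0,0,40],[-0.24,0.2,0,0,0,0,40],[-0.24,0.2,0,0,0,0,40],[-0.24,0.2,0,0,0,0,40]]'; python3 -c "
from h import *
plan((632,96.7,40.5,-2.8))"
```

```text
time: 17.15
eef_pos: [631.8, 100.1, 83.9]
tcp_rot: [[0.048, 0.999, -0.0], [0.999, -0.048, 0.0], [0.0, -0.0, -1.0]]
wrist_force: [0.3, 0.6, -4.0]
gripper_width: 49.4
at [631.8 100.1  83.9] psi -2.72 F [ 0.3  0.6 -4. ] w 49.4 t 17.1
(632, 96.7, 40.5, -2.8) -> [-0.085  0.01   1.085] [-0.002 -0.003  0.015] rows>=1.0
```

```bash
python3 -m creep '[[-0.03,0,0.1,0,0,0.01,40],[-0.06,0,0.25,0,0,0.01,40],[-0.06,0,0.4,0,0,0.01,40],[-0.06,0,0.5,0,0,0.01,40],[-0.06,0,0.65,0,0,0.01,40],[-0.06,0,0.8,0,0,0.01,40],[-0.06,0,0.93,0,0,0.01,40],[-0.06,0,1.02,0,0,0.01,40],[-0.06,0,1.065,0,0,0.01,40],[-0.06,0,1.065,0,0,0.01,40],[-0.06,0,1.065,0,0,0.01,40]]';python3 -c "
from h import *
plan((632,96.7,40.5,-2.8))"
```

```text
time: 18.07
eef_pos: [632.3, 96.5, 41.4]
tcp_rot: [[0.05, 0.999, 0.0], [0.999, -0.05, 0.0], [0.0, 0.0, -1.0]]
wrist_force: [-0.6, -0.8, -2.6]
gripper_width: 49.8
at [632.3  96.5  41.4] psi -2.87 F [-0.6 -0.8 -2.6] w 49.8 t 18.1
(632, 96.7, 40.5, -2.8) -> [ 0.005 -0.008  0.023] [ 0.005 -0.    -0.013] rows>=0.0
```

```bash
python3 -m creep '[[0,-0.005,0.02,0,0,0,40],[0,-0.005,0.025,0,0,0,64],[0,-0.005,0.025,0,0,0,64],[0,-0.005,0.025,0,0,0,64],[0,0,-0.5,0,0,0,64],[0,0,-1.2,0,0,0,64],[0,0,-2,0,0,0,64],[0,0,-2,0,0,0,64],[0,0,-2,0,0,0,64],[0,0,-2,0,0,0,64]]'; python3 ov2.py 632.2 97.3 87.2 48 p7 ; python3 -c "
from h import *
plan((450,50,140,-2.8),(432,-257,140,-11.4))
t=cap('top')
g=cv2.cvtColor(t['color'],cv2.COLOR_RGB2GRAY)
m=(g>110); m[:250]=0;m[300:]=0;m[:,:308]=0;m[:,440:]=0
for b in blobs(t,m,None,300): print('pk',b)
"
```

```text
time: 18.9
eef_pos: [632.3, 96.5, 121.4]
tcp_rot: [[0.05, 0.999, 0.001], [0.999, -0.05, 0.0], [0.0, 0.001, -1.0]]
wrist_force: [-0.4, 0.1, -0.3]
gripper_width: 64.0
at [631.7  96.5 120.2] psi -2.86 F [-0.2 -0.4 -0.6] w 64.2 t 18.9
(632.2, 97.3, 60, -2.799999999999997) -> [0.022 0.012 1.505] [-0.015  0.002 -0.013] rows>=1.4
at [631.7  96.5 120.2] psi -2.86 F [-0.2 -0.4 -0.6] w 64.2 t 18.9
(450, 50, 140, -2.8) -> [-1.387 -4.481 -0.489] [-0.015  0.002 -0.013] rows>=4.5
(432, -257, 140, -11.4) -> [-9.075 -4.547 -0.487] [-0.014  0.004  1.707] rows>=9.7
pk {'px': array([422., 281.]), 'c': array([ 432. , -256.7]), 'wh': (37.8, 57.6), 'round_deg': np.float64(-101.4), 'off': np.float64(0.0), 'z': 23.4}
pk {'px': array([360., 277.]), 'c': array([ 442.1, -101.7]), 'wh': (37.8, 58.0), 'round_deg': np.float64(85.1), 'off': np.float64(0.1), 'z': 33.8}
pk {'px': array([390., 276.]), 'c': array([ 444.6, -177.4]), 'wh': (37.9, 57.6), 'round_deg': np.float64(-97.9), 'off': np.float64(0.2), 'z': 18.6}
pk {'px': array([384., 253.]), 'c': array([ 496.1, -159.7]), 'wh': (27.9, 291.8), 'round_deg': np.float64(90.3), 'off': np.float64(44.3), 'z': 0.8}
```

View pics/p7.png

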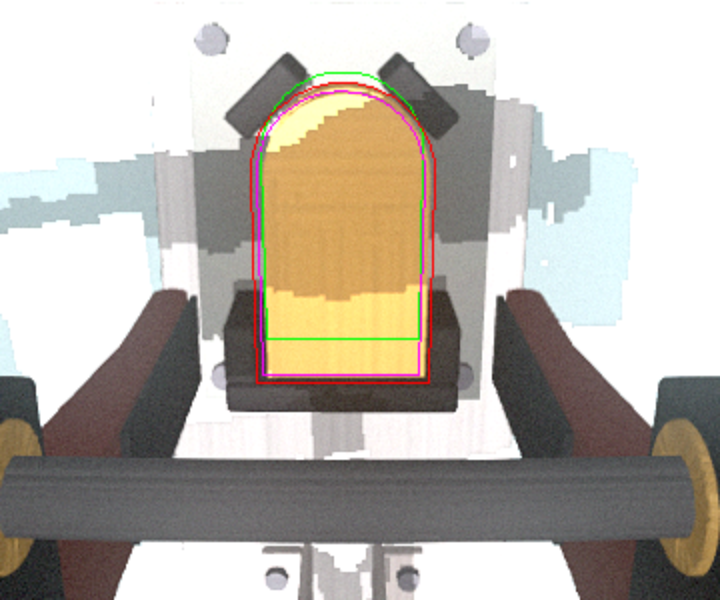

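The three-plate stack is neat. Now the 20 mm packer, going around the clamp on the robot side.

```bash
python3 -m creep '[[-0.2,-0.8,-0.2,0,0,0,64],[-0.5,-1.7,-0.5,0,0,0,64],[-0.8,-2.6,-0.5,0,0,0,64],[-1.1,-3.5,-0.5,0,0,0,64],[-1.6,-4.2,-0.5,0,0,0,64],[-2.4,-4.5,-0.5,0,0,0.2,64],[-3.3,-4.5,-0.5,0,0,0.4,64],[-4.3,-4.5,-0.5,0,0,0.6,64],[-5.2,-4.5,-0.5,0,0,0.8,64],[-6.1,-4.5,-0.5,0,0,1,64],[-7,-4.5,-0.5,0,0,1.3,64],[-7.9,-4.5,-0.5,0,0,1.6,64]]'; python3 -c "
from h import *
plan((431.5,-256,60,-11.4))"
```

```text
time: 20.0
eef_pos: [435.6, -211.6, 139.8]
tcp_rot: [[0.19, 0.982, -0.002], [0.982, -0.19, 0.001], [0.001, -0.002, -1.0]]
wrist_force: [-0.3, 0.0, 0.6]
gripper_width: 63.7
at [ 435.6 -211.6  139.8] psi -10.94 F [-0.3  0.   0.6] w 63.7 t 20.0
(431.5, -256, 60, -11.4) -> [-1.111  0.114  1.995] [-0.021 -0.008  0.092] rows>=2.2
```

```bash
python3 -m creep '[[-0.7,0.07,0.6,0,0,0.09,62],[-1.11,0.1,1.3,0,0,0.09,62],[-1.11,0.1,2,0,0,0.09,62],[-1.11,0.1,2,0,0,0.09,62],[-1.11,0.1,2,0,0,0.09,62],[-1.11,0.1,2,0,0,0.09,62]]'; cat >> h.py <<'E'
def packers(n,amin=300):
    c=cap(n); h=cv2.cvtColor(c['color'],cv2.COLOR_RGB2HSV); m=(h[:,:,1]<40)&(h[:,:,2]>100)
    for b in blobs(c,cv2.morphologyEx(m.astype(np.uint8),cv2.MORPH_OPEN,np.ones((3,3))),None,amin):
        if 30<b['wh'][0]<50 and 45<b['wh'][1]<75: print(n,b)
E
python3 -c "
from h import *
packers('wrist');packers('top')
plan((431.5,-256,7.5,-11.4))"
```

```text
time: 20.5
eef_pos: [432.5, -254.2, 62.1]
tcp_rot: [[0.196, 0.981, 0.0], [0.981, -0.196, -0.0], [0.0, 0.0, -1.0]]
wrist_force: [-0.1, 0.0, 0.6]
gripper_width: 62.0
wrist {'px': array([308., 272.]), 'c': array([ 429.9, -256.6]), 'wh': (39.2, 59.4), 'round_deg': np.float64(78.7), 'off': np.float64(0.2), 'z': 23.9}
wrist {'px': array([301., 115.]), 'c': array([ 442.7, -177.3]), 'wh': (39.6, 59.6), 'round_deg': np.float64(-97.3), 'off': np.float64(0.1), 'z': 19.2}
top {'px': array([397., 311.]), 'c': array([ 359.1, -195.1]), 'wh': (48.1, 57.4), 'round_deg': np.float64(54.8), 'off': np.float64(1.1), 'z': 0.8}
top {'px': array([360., 277.]), 'c': array([ 442. , -101.7]), 'wh': (37.9, 57.9), 'round_deg': np.float64(84.5), 'off': np.float64(0.2), 'z': 33.9}
top {'px': array([327., 273.]), 'c': array([452.1, -21.5]), 'wh': (38.1, 57.8), 'round_deg': np.float64(83.9), 'off': np.float64(0.1), 'z': 14.3}
at [ 433.3 -254.5   63.5] psi -11.26 F [ 1.   0.1 -0.1] w 61.9 t 20.6
(431.5, -256, 7.5, -11.4) -> [-0.043 -0.041  1.399] [0.035 0.014 0.029] rows>=1.3
```

```bash
python3 -m creep '[[-0.04,-0.06,0.5,0,0,0,62],[-0.04,-0.06,1,0,0,0,62],[-0.04,-0.06,1.37,0,0,0,62],[-0.04,-0.06,1.37,0,0,0,62],[-0.04,-0.06,1.37,0,0,0,62],[-0.04,-0.06,1.37,0,0,0,30],[-0.04,-0.06,1.37,0,0,0,30],[-0.04,-0.06,1.37,0,0,0,30],[-0.04,-0.06,1.37,0,0,0,30],[-0.04,-0.06,1.37,0,0,0,30],[-0.04,-0.06,1.37,0,0,0,30]]';  python3 -c "
from h import *
plan((440,-150,130,-9),(470,40,130,-2.8),(632,97,130,-2.8))"
```

```text
time: 21.52
eef_pos: [430.0, -255.9, 7.5]
tcp_rot: [[0.196, 0.981, 0.001], [0.981, -0.196, -0.001], [-0.001, 0.001, -1.0]]
wrist_force: [-0.2, 1.2, 5.3]
gripper_width: 39.9
at [ 430.  -255.9    7.5] psi -11.31 F [-0.2  1.2  5.3] w 39.9 t 21.5
(440, -150, 130, -9) -> [ 2.643 -0.269 -3.064] [ 0.017  0.006 -0.463] rows>=3.9
(470, 40, 130, -2.8) -> [ 7.448 -0.466 -3.067] [ 0.016  0.007 -1.703] rows>=7.7
(632, 97, 130, -2.8) -> [ 9.64   3.226 -3.063] [ 0.016  0.007 -1.703] rows>=10.2
```

```bash
python3 -m creep '[[0,0,-0.7,0,0,0,30],[0,0,-1.6,0,0,0,30],[0.4,0,-2.5,0,0,0,30],[1.2,-0.1,-3.05,0,0,-0.2,30],[2.1,-0.2,-3.05,0,0,-0.4,30],[3,-0.3,-3.05,0,0,-0.6,30],[3.9,-0.3,-3.05,0,0,-0.8,30],[4.8,-0.4,-3.05,0,0,-1,30],[5.7,-0.4,-3.05,0,0,-1.3,30],[6.6,-0.45,-3.05,0,0,-1.5,30],[7.5,-0.5,-3.05,0,0,-1.7,30],[8.3,-0.5,-3.05,0,0,-1.7,30]]'; python3 -c "
from h import *
plan((632,97,100,-2.8))"
```

```text
time: 22.52
eef_pos: [474.5, 76.1, 127.9]
tcp_rot: [[0.048, 0.999, -0.001], [0.999, -0.048, 0.0], [0.0, -0.001, -1.0]]
wrist_force: [0.6, 0.4, -0.5]
gripper_width: 40.0
at [474.5  76.1 127.9] psi -2.73 F [ 0.6  0.4 -0.5] w 40.0 t 22.5
(632, 97, 100, -2.8) -> [0.71  3.909 0.694] [-0.009 -0.002  0.015] rows>=3.9
```

```bash
python3 -m creep '[[0.3,0.6,0,0,0,0,30],[0.6,1.4,0,0,0,0,30],[0.7,2.2,0.2,0,0,0,30],[0.7,3,0.5,0,0,0,30],[0.7,3.6,0.7,0,0,0,30],[0.7,3.9,0.7,0,0,0,30],[0.7,3.9,0.7,0,0,0,30],[0.7,3.9,0.7,0,0,0,30],[0.7,3.9,0.7,0,0,0,30],[0.7,3.9,0.7,0,0,0,30]]'; python3 -c "
from h import *
plan((632,97,51.5,-2.8))"
```

```text
time: 23.35
eef_pos: [631.6, 94.3, 101.0]
tcp_rot: [[0.049, 0.999, 0.0], [0.999, -0.049, 0.0], [0.0, 0.0, -1.0]]
wrist_force: [-0.0, -0.9, -1.3]
gripper_width: 40.0
at [631.6  94.3 101. ] psi -2.8 F [-0.  -0.9 -1.3] w 40.0 t 23.4
(632, 97, 51.5, -2.8) -> [0.068 0.006 1.238] [ 0.005 -0.002 -0.001] rows>=1.2
```

```bash
python3 -m creep '[[0.04,0,0.2,0,0,0,30],[0.065,0,0.5,0,0,0,30],[0.065,0,0.8,0,0,0,30],[0.065,0,1.0,0,0,0,30],[0.065,0,1.15,0,0,0,30],[0.065,0,1.215,0,0,0,30],[0.065,0,1.215,0,0,0,30],[0.065,0,1.215,0,0,0,30]]'; python3 -c "
from h import *
plan((632,97,51.5,-2.8))"
```

```text
time: 24.02
eef_pos: [632.3, 96.8, 51.4]
tcp_rot: [[0.049, 0.999, -0.0], [0.999, -0.049, -0.0], [-0.0, -0.0, -1.0]]
wrist_force: [-0.5, 0.3, -1.0]
gripper_width: 39.5
at [632.3  96.8  51.4] psi -2.81 F [-0.5  0.3 -1. ] w 39.5 t 24.0
(632, 97, 51.5, -2.8) -> [ 0.005 -0.007 -0.001] [-0.002  0.001 -0.003] rows>=0.0
```

Releasing, then over to the 15 mm packer by the same route.

```bash
python3 -m creep '[[0,0,0.01,0,0,0,30],[0,0,0.01,0,0,0,56],[0,0,0.01,0,0,0,56],[0,0,0.01,0,0,0,56],[0,0,-0.5,0,0,0,56],[0,0,-1.3,0,0,0,56],[0,0,-2,0,0,0,60],[0,0,-2,0,0,0,60],[0,0,-2,0,0,0,60]]'; python3 -c "
from h import *
plan((444,-177,120,-7.9))
packers('wrist')
t=cap('top');
for b in blobs(t,yellow(t),None,100):print(b)"
```

```text
time: 24.77
eef_pos: [633.7, 96.9, 134.9]
tcp_rot: [[0.049, 0.999, 0.005], [0.999, -0.049, 0.001], [0.001, 0.005, -1.0]]
wrist_force: [-0.8, 0.6, -0.2]
gripper_width: 60.2
at [633.7  96.9 134.9] psi -2.82 F [-0.8  0.6 -0.2] w 60.2 t 24.8
(444, -177, 120, -7.9) -> [-7.073 -4.402  0.342] [ 0.061 -0.012  1.017] rows>=8.0
wrist {'px': array([310., 253.]), 'c': array([633. ,  95.7]), 'wh': (39.0, 58.4), 'round_deg': np.float64(87.1), 'off': np.float64(0.1), 'z': 68.2}
{'px': array([529., 430.]), 'c': array([  91.2, -482.8]), 'wh': (45.0, 66.9), 'round_deg': np.float64(-61.7), 'off': np.float64(10.6), 'z': 72.7}
```

```bash
python3 -m creep '[[-0.1,-0.8,0,0,0,0,60],[-0.3,-1.7,0,0,0,0,60],[-0.6,-2.6,0,0,0,0,60],[-0.9,-3.5,0,0,0,0,60],[-1.4,-4.2,0,0,0,0.1,60],[-2.3,-4.4,0,0,0,0.3,60],[-3.2,-4.4,0.1,0,0,0.5,60],[-4.1,-4.4,0.2,0,0,0.7,60],[-5,-4.4,0.3,0,0,0.9,60],[-5.9,-4.4,0.3,0,0,1,60],[-6.6,-4.4,0.5,0,0,1,60],[-7.05,-4.4,1,0,0,1,60]]'; python3 -m creep '[[0,0,0.5,0,0,0,60],[0,0,0.8,0,0,0,60],[0,0,0.8,0,0,0,60],[0,0,0.8,0,0,0,60],[0,0,0.8,0,0,0,60]]'; python3 -c "
from h import *
packers('wrist')
plan((443.3,-177,7.5,-7.6))"
```

```text
time: 25.87
eef_pos: [442.7, -179.2, 92.3]
tcp_rot: [[0.138, 0.99, 0.002], [0.99, -0.138, -0.002], [-0.001, 0.002, -1.0]]
wrist_force: [-0.5, 0.1, -0.4]
gripper_width: 60.0
time: 26.28
eef_pos: [443.0, -175.7, 60.5]
tcp_rot: [[0.135, 0.991, 0.001], [0.991, -0.135, -0.0], [-0.0, 0.001, -1.0]]
wrist_force: [0.2, 0.3, -0.1]
gripper_width: 59.9
wrist {'px': array([311., 267.]), 'c': array([ 442.7, -176.7]), 'wh': (39.1, 59.4), 'round_deg': np.float64(82.5), 'off': np.float64(0.3), 'z': 19.1}
wrist {'px': array([283., 123.]), 'c': array([ 440.2, -101.4]), 'wh': (39.8, 59.1), 'round_deg': np.float64(-95.3), 'off': np.float64(0.1), 'z': 34.3}
at [ 443.4 -175.9   61. ] psi -7.75 F [0.2 0.5 0.4] w 59.9 t 26.3
(443.3, -177, 7.5, -7.6) -> [-2.700e-02 -1.000e-03  1.338e+00] [ 0.019  0.006 -0.03 ] rows>=1.3
```

```bash
python3 -m creep '[[-0.03,-0.02,0.5,0,0,0,60],[-0.03,-0.02,1,0,0,0,60],[-0.03,-0.02,1.32,0,0,0,60],[-0.03,-0.02,1.32,0,0,0,60],[-0.03,-0.02,1.32,0,0,0,60],[-0.03,-0.02,1.32,0,0,0,30],[-0.03,-0.02,1.32,0,0,0,30],[-0.03,-0.02,1.32,0,0,0,30],[-0.03,-0.02,1.32,0,0,0,30],[-0.03,-0.02,1.32,0,0,0,30],[-0.03,-0.02,1.32,0,0,0,30]]';  python3 -c "
from h import *
plan((470,90,130,-2.8),(632,97,130,-2.8))"
```

```text
time: 27.25
eef_pos: [442.2, -177.5, 8.0]
tcp_rot: [[0.136, 0.991, 0.001], [0.991, -0.136, -0.001], [-0.0, 0.001, -1.0]]
wrist_force: [-0.6, 0.6, 4.9]
gripper_width: 39.8
at [ 442.2 -177.5    8. ] psi -7.81 F [-0.6  0.6  4.9] w 39.8 t 27.2
(470, 90, 130, -2.8) -> [ 6.719 -0.217 -3.054] [ 0.015  0.005 -1.003] rows>=7.1
(632, 97, 130, -2.8) -> [ 7.443  3.772 -3.049] [ 0.015  0.005 -1.003] rows>=8.5
```

```bash
python3 -m creep '[[0,0,-0.7,0,0,0,30],[0,0,-1.6,0,0,0,30],[0.4,0,-2.5,0,0,0,30],[1.2,0,-3.05,0,0,-0.2,30],[2.1,-0.1,-3.05,0,0,-0.4,30],[3,-0.1,-3.05,0,0,-0.6,30],[3.9,-0.2,-3.05,0,0,-0.8,30],[4.8,-0.2,-3.05,0,0,-1,30],[5.7,-0.2,-3.05,0,0,-1,30],[6.6,-0.2,-3.05,0,0,-1,30],[7.1,0.3,-3.05,0,0,-1,30],[7.3,1.1,-3.05,0,0,-1,30]]'; python3 -c "
from h import *
plan((632,97,110,-2.8))"
```

```text
time: 28.25
eef_pos: [524.2, 109.8, 129.1]
tcp_rot: [[0.044, 0.999, -0.0], [0.999, -0.044, 0.001], [0.001, -0.0, -1.0]]
wrist_force: [-0.7, -0.2, 0.7]
gripper_width: 39.7
at [524.2 109.8 129.1] psi -2.54 F [-0.7 -0.2  0.7] w 39.7 t 28.2
(632, 97, 110, -2.8) -> [-0.201  2.707  0.476] [-0.006 -0.015  0.052] rows>=2.6
```

```bash
python3 -m creep '[[-0.1,0.6,0.1,0,0,0.05,30],[-0.2,1.4,0.3,0,0,0.05,30],[-0.2,2.1,0.47,0,0,0.05,30],[-0.2,2.6,0.47,0,0,0.05,30],[-0.2,2.7,0.47,0,0,0.05,30],[-0.2,2.7,0.47,0,0,0.05,30],[-0.2,2.7,0.47,0,0,0.05,30],[-0.2,2.7,0.47,0,0,0.05,30],[-0.2,2.7,0.47,0,0,0.05,30]]'; python3 -c "
from h import *
plan((632,97,72,-2.8))"
```

```text
time: 29.0
eef_pos: [631.8, 92.9, 111.0]
tcp_rot: [[0.053, 0.999, 0.001], [0.999, -0.053, 0.0], [0.0, 0.001, -1.0]]
wrist_force: [-0.5, 0.3, -0.4]
gripper_width: 39.8
at [631.8  92.9 111. ] psi -3.04 F [-0.5  0.3 -0.4] w 39.8 t 29.0
(632, 97, 72, -2.8) -> [ 0.102 -0.001  0.976] [ 0.009 -0.002 -0.048] rows>=0.9
```

```bash
python3 -m creep '[[0.06,0,0.2,0,0,-0.05,30],[0.1,0,0.45,0,0,-0.05,30],[0.1,0,0.7,0,0,-0.05,30],[0.1,0,0.87,0,0,-0.05,30],[0.1,0,0.955,0,0,-0.05,30],[0.1,0,0.955,0,0,-0.05,30],[0.1,0,0.955,0,0,-0.05,30]]'; python3 -c "
from h import *
plan((632,97,72,-2.8))"
```

```text
time: 29.58
eef_pos: [632.4, 96.8, 71.8]
tcp_rot: [[0.049, 0.999, -0.001], [0.999, -0.049, -0.0], [-0.0, -0.001, -1.0]]
wrist_force: [-1.6, 0.6, 1.7]
gripper_width: 39.9
at [632.4  96.8  71.8] psi -2.81 F [-1.6  0.6  1.7] w 39.9 t 29.6
(632, 97, 72, -2.8) -> [ 0.006 -0.01  -0.005] [-0.008  0.    -0.002] rows>=0.0
```

```bash
python3 -m creep '[[0,0,0,0,0,0,56],[0,0,0,0,0,0,56],[0,0,0,0,0,0,56],[0,0,-0.5,0,0,0,56],[0,0,-1.3,0,0,0,56],[0,0,-1.6,0,0,0,56],[0,0,-1.6,0,0,0,56],[0,0,-1.6,0,0,0,56]]'; python3 -c "
from h import *
packers('wrist')
H=np.array([623.1,-88.6]);ey=np.array([.049,.9988])
plan((470,60,270,-2.8),(470,-125,270,-2.8),(*(H-25*ey),270,-2.8))
c=cap('scene');a=cv2.convertScaleAbs(c['color'][170:350,170:420],alpha=1.6);cv2.imwrite('pics/s2.png',cv2.resize(a,None,fx=3,fy=3,interpolation=cv2.INTER_CUBIC)[:,:,::-1])
z=c['z_map'];pts=[]
for v in range(180,320,3):
  for u in range(180,400,3):
    if z[v,u]>0:
      X=world(c,u,v,None,0)
      if X[2]>60 and 590<X[0]<670 and -330<X[1]<60: pts.append([(X[:2]-H)@ey,(X[0]-H[0]),X[2]])
pts=np.array(pts)
for k in range(-220,200,20):
  q=pts[(pts[:,0]>=k)&(pts[:,0]<k+20)]
  if len(q): print(k,'n',len(q),'z',q[:,2].min().round(),q[:,2].max().round(),'x',q[:,1].min().round(),q[:,1].max().round())
"
```

```text
time: 30.25
eef_pos: [633.3, 96.7, 136.5]
tcp_rot: [[0.049, 0.999, 0.002], [0.999, -0.049, 0.0], [0.0, 0.002, -1.0]]
wrist_force: [-0.1, -0.2, -0.4]
gripper_width: 56.0
wrist {'px': array([313., 258.]), 'c': array([633.4,  96.9]), 'wh': (38.8, 58.4), 'round_deg': np.float64(87.1), 'off': np.float64(0.0), 'z': 83.2}
at [632.5  96.7 134.8] psi -2.82 F [-0.1 -0.4  0. ] w 56.0 t 30.3
(470, 60, 270, -2.8) -> [-1.116 -4.016 -3.376] [-0.01   0.002 -0.003] rows>=5.1
(470, -125, 270, -2.8) -> [-5.735 -3.789 -3.376] [-0.01   0.002 -0.003] rows>=7.3
(np.float64(621.875), np.float64(-113.57), 270, -2.8) -> [-5.263 -0.01  -3.379] [-0.01   0.002 -0.003] rows>=6.0
-100 n 14 z 213.0 246.0 x -13.0 3.0
-80 n 6 z 189.0 211.0 x -7.0 -2.0
-60 n 18 z 154.0 216.0 x -13.0 7.0
-40 n 26 z 83.0 198.0 x -14.0 13.0
-20 n 39 z 70.0 166.0 x -17.0 17.0
0 n 34 z 72.0 165.0 x -18.0 18.0
20 n 51 z 60.0 296.0 x -4.0 17.0
40 n 55 z 61.0 299.0 x -13.0 17.0
60 n 15 z 271.0 298.0 x -2.0 11.0
80 n 14 z 275.0 296.0 x -7.0 18.0
100 n 4 z 289.0 294.0 x -3.0 14.0
120 n 2 z 461.0 465.0 x 41.0 44.0
140 n 7 z 353.0 463.0 x 6.0 46.0
```

View pics/s2.png

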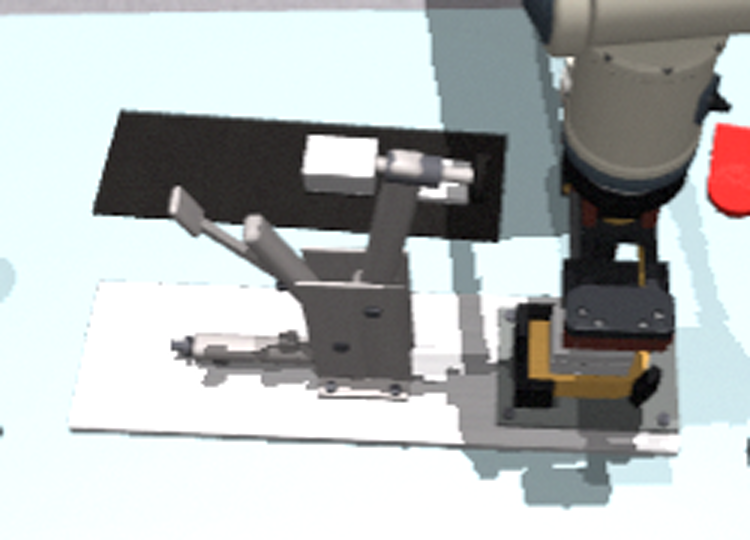

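```bash
python3 -m creep '[[-0.2,-0.8,-0.6,0,0,0,30],[-0.4,-1.7,-1.2,0,0,0,0],[-0.7,-2.5,-1.9,0,0,0,0],[-1,-3.2,-2.6,0,0,0,0],[-1.4,-3.9,-3.2,0,0,0,0],[-2.2,-4,-3.4,0,0,0,0],[-3.1,-4,-3.4,0,0,0,0],[-4,-4,-3.4,0,0,0,0],[-4.8,-4,-3.4,0,0,0,0],[-5.4,-4,-3.4,0,0,0,0],[-5.4,-4,-3.4,0,0,0,0],[-5.4,-4,-3.4,0,0,0,0]]'; python3 -c "
from h import *
H=np.array([623.1,-88.6]);ey=np.array([.049,.9988])
plan((*(H-28*ey),270,-2.8))"
```

```text
time: 31.35
eef_pos: [461.9, -111.9, 270.0]
tcp_rot: [[0.052, 0.999, -0.003], [0.999, -0.052, 0.001], [0.001, -0.003, -1.0]]
wrist_force: [0.9, -0.1, -0.4]
gripper_width: 0.2
at [ 461.9 -111.9  270. ] psi -2.97 F [ 0.9 -0.1 -0.4] w 0.2 t 31.4
(np.float64(621.7280000000001), np.float64(-116.56639999999999), 270, -2.8) -> [ 0.092  3.997 -0.011] [-0.035 -0.013 -0.034] rows>=3.8
```

```bash
python3 -m creep '[[0,0.6,0,0,0,0,0],[0,1.4,0,0,0,-0.03,0],[0,2.2,0,0,0,-0.03,0],[0,3,0,0,0,-0.03,0],[0.05,3.6,0,0,0,-0.03,0],[0.08,3.95,0,0,0,-0.03,0],[0.08,4,0,0,0,-0.03,0],[0.08,4,0,0,0,-0.03,0],[0.08,4,0,0,0,-0.03,0]]'; python3 -c "
from h import *
H=np.array([623.1,-88.6]);ey=np.array([.049,.9988])
T=[(*(H-26*ey),200,-2.8)]
for th in(1.22,1.1,.95,.8,.65,.5,.35,.2,.1,0,-.04):
    r=135+(122-135)*(1-th/1.22)
    y=-r*np.cos(th)+7*np.sin(th)+10;z=73+r*np.sin(th)+7*np.cos(th)
    T.append((*(H+y*ey).round(1),round(z,1),-2.8))
plan(*T)
c=cap('wrist');a=c['color'][200:,120:520];cv2.imwrite('pics/w8.png',cv2.convertScaleAbs(cv2.resize(a,None,fx=1.6,fy=1.6),alpha=1.5)[:,:,::-1])"
```

```text
time: 32.1
eef_pos: [621.8, -114.9, 271.7]
tcp_rot: [[0.045, 0.999, -0.001], [0.999, -0.045, 0.0], [0.0, -0.001, -1.0]]
wrist_force: [-0.0, 0.1, -0.4]
gripper_width: 0.7
at [ 621.8 -114.9  271.7] psi -2.6 F [-0.   0.1 -0.4] w 0.7 t 32.1
(np.float64(621.826), np.float64(-114.5688), 200, -2.8) -> [0.007 0.002 1.792] [-0.012 -0.003  0.039] rows>=1.7
(np.float64(621.6), np.float64(-118.4), np.float64(202.2), -2.8) -> [-8.900e-02  1.000e-03  1.736e+00] [-0.012 -0.003  0.039] rows>=1.7
(np.float64(620.9), np.float64(-133.0), np.float64(195.3), -2.8) -> [-0.454  0.     1.909] [-0.012 -0.003  0.039] rows>=1.9
(np.float64(620.1), np.float64(-149.7), np.float64(184.5), -2.8) -> [-8.720e-01 -1.000e-03  2.179e+00] [-0.012 -0.003  0.039] rows>=2.3
(np.float64(619.4), np.float64(-164.4), np.float64(171.5), -2.8) -> [-1.240e+00 -1.000e-03  2.504e+00] [-0.012 -0.003  0.039] rows>=2.7
(np.float64(618.8), np.float64(-176.9), np.float64(156.6), -2.8) -> [-1.553e+00 -2.000e-03  2.876e+00] [-0.012 -0.003  0.039] rows>=3.1
(np.float64(618.3), np.float64(-186.9), np.float64(140.2), -2.8) -> [-1.803e+00 -2.000e-03  3.286e+00] [-0.012 -0.003  0.039] rows>=3.6
(np.float64(617.9), np.float64(-194.2), np.float64(122.7), -2.8) -> [-1.986 -0.004  3.723] [-0.012 -0.003  0.039] rows>=4.0
(np.float64(617.7), np.float64(-198.7), np.float64(104.5), -2.8) -> [-2.099e+00 -3.000e-03  4.178e+00] [-0.012 -0.003  0.039] rows>=4.5
(np.float64(617.6), np.float64(-200.2), np.float64(92.3), -2.8) -> [-2.137e+00 -4.000e-03  4.483e+00] [-0.012 -0.003  0.039] rows>=4.8
(np.float64(617.6), np.float64(-200.5), np.float64(80.0), -2.8) -> [-2.144e+00 -3.000e-03  4.791e+00] [-0.012 -0.003  0.039] rows>=5.0
(np.float64(617.6), np.float64(-200.2), np.float64(75.1), -2.8) -> [-2.137e+00 -3.000e-03  4.913e+00] [-0.012 -0.003  0.039] rows>=5.1
```

View pics/w8.png

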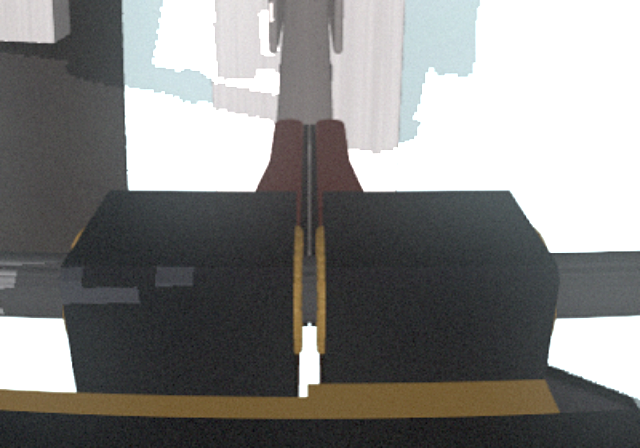

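```bash
python3 -m creep '[[0,0,0.4,0,0,0,0],[0,0,0.8,0,0,0.04,0],[0,0,1.2,0,0,0.04,0],[0,0,1.6,0,0,0.04,0],[0,0,1.74,0,0,0.04,0],[-0.15,0,1.74,0,0,0.04,0],[-0.3,0,1.82,0,0,0.04,0],[-0.45,0,1.91,0,0,0.04,0],[-0.45,0,1.91,0,0,0.04,0]]'; python3 -c "
from h import *
plan((620.1,-149.7,184.5,-2.8),(619.4,-164.4,171.5,-2.8))"
```

```text
time: 32.9
eef_pos: [620.8, -133.7, 197.0]
tcp_rot: [[0.05, 0.999, 0.0], [0.999, -0.05, 0.001], [0.001, 0.0, -1.0]]
wrist_force: [-2.3, 4.9, 0.9]
gripper_width: 0.5
at [ 620.8 -133.7  197. ] psi -2.85 F [-2.3  4.9  0.9] w 0.5 t 32.9
(620.1, -149.7, 184.5, -2.8) -> [-0.4    0.003  0.311] [ 0.003 -0.014 -0.011] rows>=0.5
(619.4, -164.4, 171.5, -2.8) -> [-0.768  0.004  0.635] [ 0.003 -0.014 -0.011] rows>=1.0
```

```bash
python3 -m creep '[[-0.2,0,0.15,0,0,0,0],[-0.4,0,0.31,0,0,0,0],[-0.6,0,0.47,0,0,0,0],[-0.77,0,0.635,0,0,0,0],[-0.93,0,0.81,0,0,0,0],[-1.08,0,1,0,0,0,0],[-1.21,0,1.2,0,0,0,0],[-1.33,0,1.41,0,0,0,0],[-1.43,0,1.63,0,0,0,0],[-1.52,0,1.85,0,0,0,0],[-1.52,0,1.85,0,0,0,0]]'; python3 -c "
from h import *
plan((617.6,-200.2,92.3,-2.8),(617.6,-200.4,80,-2.8))"
```

```text
time: 33.82
eef_pos: [618.6, -196.1, 122.9]
tcp_rot: [[0.051, 0.999, 0.002], [0.999, -0.051, -0.002], [-0.002, 0.002, -1.0]]
wrist_force: [0.5, -0.7, 2.5]
gripper_width: 0.1
at [ 618.6 -196.1  122.9] psi -2.94 F [ 0.5 -0.7  2.5] w 0.1 t 33.8
(617.6, -200.2, 92.3, -2.8) -> [-0.103 -0.022  0.764] [ 0.028  0.021 -0.028] rows>=0.7
(617.6, -200.4, 80, -2.8) -> [-0.108 -0.022  1.072] [ 0.028  0.021 -0.028] rows>=1.0
```

```bash
python3 -m creep '[[-0.05,-0.01,0.2,0,0,0,0],[-0.08,-0.02,0.4,0,0,0,0],[-0.1,-0.02,0.6,0,0,0,0],[-0.1,-0.02,0.75,0,0,0,0],[-0.1,-0.02,0.75,0,0,0,0]]';  python3 -m creep '[[0,0,0.08,0,0,0,0],[0,0,0.16,0,0,0,0],[0,0,0.24,0,0,0,0],[0,0,0.3,0,0,0,0],[0,0,0.3,0,0,0,0]]'; python3 -c "
from h import *
plan((617.6,-200.4,80,-2.8))"
```

```text
time: 34.23
eef_pos: [617.6, -199.1, 92.6]
tcp_rot: [[0.051, 0.999, 0.001], [0.999, -0.051, -0.001], [-0.001, 0.001, -1.0]]
wrist_force: [0.1, 0.8, -0.3]
gripper_width: 0.2
time: 34.65
eef_pos: [617.4, -198.3, 80.0]
tcp_rot: [[0.05, 0.999, 0.0], [0.999, -0.05, 0.0], [0.0, 0.0, -1.0]]
wrist_force: [-0.5, 0.7, 3.9]
gripper_width: 0.7
at [ 617.4 -198.3   80. ] psi -2.85 F [-0.5  0.7  3.9] w 0.7 t 34.6
(617.6, -200.4, 80, -2.8) -> [-0.053  0.008 -0.001] [ 0.    -0.001 -0.009] rows>=0.1
```

```bash
python3 -m creep '[[0,0,0.02,0,0,0,0],[0,0,0.04,0,0,0,0],[0,0,0.04,0,0,0,0]]';  python3 -m creep '[[0,0,0.02,0,0,0,0],[0,0,0.03,0,0,0,0],[0,0,0.03,0,0,0,0]]'
```

```text
time: 34.9
eef_pos: [617.4, -198.3, 79.9]
tcp_rot: [[0.05, 0.999, 0.001], [0.999, -0.05, -0.0], [-0.0, 0.001, -1.0]]
wrist_force: [-4.3, 1.9, 8.3]
gripper_width: 0.5
time: 35.15
eef_pos: [617.4, -198.3, 79.8]
tcp_rot: [[0.05, 0.999, 0.001], [0.999, -0.05, -0.0], [-0.0, 0.001, -1.0]]
wrist_force: [-5.4, 2.3, 13.3]
gripper_width: 0.4
```

The handle is hard on its stop, so it's locked at t≈34.7. I'll back off and check.

```bash
python3 -m creep '[[0,0,-0.3,0,0,0,0],[0,0,-0.8,0,0,0,20],[0,0,-1.5,0,0,0,44],[-0.6,0,-2.2,0,0,0,44],[-1.3,0,-2.2,0,0,0,44],[-1.7,0,-2.2,0,0,0,44],[-1.7,0,-2.2,0,0,0,44],[-1.7,0,-2.2,0,0,0,44]]'; python3 -m creep '[[0,0,0,0,0,0,44],[0,0,0,0,0,0,44],[0,0,0,0,0,0,44],[0,0,0,0,0,0,44],[0,0,0,0,0,0,44],[0,0,0,0,0,0,44],[0,0,0,0,0,0,44],[0,0,0,0,0,0,44],[0,0,0,0,0,0,44],[0,0,0,0,0,0,44],[0,0,0,0,0,0,44],[0,0,0,0,0,0,44]]';python3 -c "
from h import *
c=cap('scene');a=cv2.convertScaleAbs(c['color'][170:350,150:420],alpha=1.6);cv2.imwrite('pics/s3.png',cv2.resize(a,None,fx=2.9,fy=2.9,interpolation=cv2.INTER_CUBIC)[:,:,::-1])
H=np.array([623.1,-88.6]);ey=np.array([.049,.9988])
plan((614.3,-268.4,110,-2.8))
w=cap('wrist')
for n,q in(('scene',c),('wrist',w)):
  P=[]
  for v in range(0,480,3):
    for u in range(0,640,3):
      if q['z_map'][v,u]>0:
        X=world(q,u,v,None,0); r=(X[:2]-H)@ey; s=(X[:2]-H)@np.array([.9988,-.049])
        if abs(s)<9 and -215<r<240: P.append([r,X[2]])
  P=np.array(P)
  for k in range(-210,240,20):
    z=P[(P[:,0]>=k)&(P[:,0]<k+20)]
    if len(z): print(n,k,len(z),np.percentile(z[:,1],[10,50,90]).round())
"
```

```text
time: 35.82
eef_pos: [613.3, -266.7, 162.7]
tcp_rot: [[0.052, 0.999, -0.003], [0.999, -0.052, 0.002], [0.002, -0.003, -1.0]]
wrist_force: [-0.3, -0.3, -0.2]
gripper_width: 42.9
time: 36.82
eef_pos: [614.0, -266.5, 164.8]
tcp_rot: [[0.05, 0.999, 0.0], [0.999, -0.05, -0.0], [-0.0, 0.0, -1.0]]
wrist_force: [0.1, 0.7, -0.2]
gripper_width: 44.3
at [ 614.  -266.4  164.8] psi -2.87 F [-0.  -0.2 -0.3] w 43.8 t 36.9
(614.3, -268.4, 110, -2.8) -> [-0.048  0.01   1.371] [ 0.    -0.    -0.013] rows>=1.3
scene -210 23 [ 12. 555. 557.]
scene -190 27 [ 42. 555. 558.]
scene -170 36 [ 13. 263. 556.]
scene -150 55 [ 38. 371. 553.]
scene -130 43 [ 31. 485. 554.]
scene -110 33 [ 33.  82. 526.]
scene -90 20 [13. 38. 80.]
scene -70 19 [14. 69. 81.]
scene -50 17 [21. 44. 81.]
scene -10 5 [153. 156. 159.]
scene 10 3 [148. 154. 154.]
scene 30 5 [142. 143. 145.]
scene 50 18 [ 10. 133. 143.]
scene 70 15 [ 13. 138. 144.]
scene 90 15 [ 13. 138. 143.]
scene 110 20 [ 19. 123. 143.]
scene 130 19 [ 47. 127. 145.]
scene 150 22 [ 70. 135. 145.]
scene 170 19 [ 94. 130. 147.]
scene 190 6 [83. 84. 92.]
scene 210 5 [46. 47. 48.]
wrist -210 29 [11. 13. 44.]
wrist -190 76 [43. 44. 45.]
wrist -170 743 [261. 271. 280.]
wrist -150 234 [ 79. 258. 261.]
wrist -130 114 [79. 80. 81.]
wrist -110 119 [78. 80. 81.]
wrist -90 132 [78. 80. 81.]
wrist -70 132 [78. 80. 81.]
wrist -50 109 [78. 80. 81.]
```

View pics/s3.png

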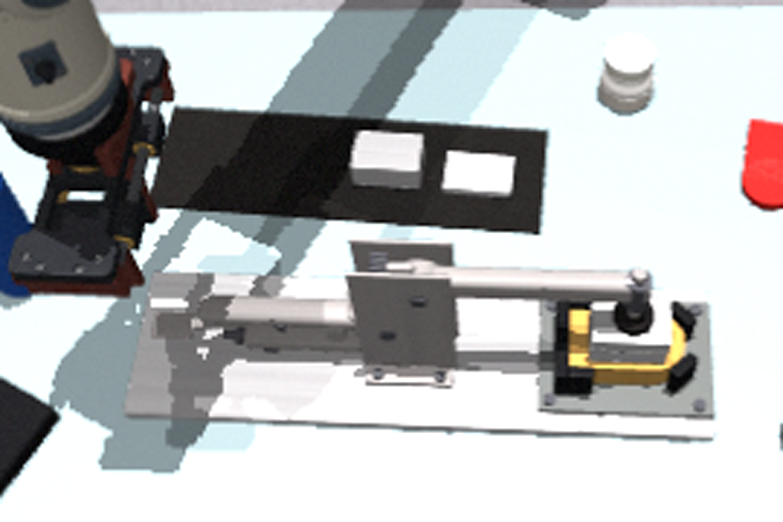

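Locked level, with the pad down on the packers. Moving onto the tongue while the 5 s passes.

```bash
python3 -m creep '[[-0.05,0.01,0.4,0,0,0,44],[-0.06,0.01,0.8,0,0,0,44],[-0.06,0.01,1.2,0,0,0,44],[-0.06,0.01,1.6,0,0,0,44],[-0.06,0.01,2,0,0,0,44],[-0.06,0.01,2.4,0,0,0,44],[-0.06,0.01,2.8,0,0,0,44],[-0.06,0.01,3.1,0,0,0,44],[-0.06,0.01,3.3,0,0,0,44],[-0.06,0.01,3.35,0,0,0,44],[-0.06,0.01,3.35,0,0,0,44],[-0.06,0.01,3.35,0,0,0,44]]'; for i in 1 2 3 4; do python3 -m creep '[[0,0,0,0,0,0,44],[0,0,0,0,0,0,44],[0,0,0,0,0,0,44],[0,0,0,0,0,0,44],[0,0,0,0,0,0,44],[0,0,0,0,0,0,44],[0,0,0,0,0,0,44],[0,0,0,0,0,0,44],[0,0,0,0,0,0,44],[0,0,0,0,0,0,44],[0,0,0,0,0,0,44],[0,0,0,0,0,0,44]]'; done | tail -5;  python3 -m creep '[[0,0,0,0,0,0,30],[0,0,0,0,0,0,10],[0,0,0,0,0,0,10],[0,0,0,0,0,0,10],[0,0,0,0,0,0,10],[0,0,0,0,0,0,10]]'
```

```text
time: 37.92
eef_pos: [614.7, -269.1, 31.8]
tcp_rot: [[0.05, 0.999, 0.001], [0.999, -0.05, -0.001], [-0.001, 0.001, -1.0]]
wrist_force: [-0.0, 0.1, -0.6]
gripper_width: 44.0
time: 41.92
eef_pos: [614.3, -268.8, 30.9]
tcp_rot: [[0.05, 0.999, 0.0], [0.999, -0.05, 0.0], [0.0, 0.0, -1.0]]
wrist_force: [0.6, 0.3, -0.8]
gripper_width: 44.1
time: 42.42
eef_pos: [612.4, -268.7, 30.3]
tcp_rot: [[0.05, 0.999, -0.004], [0.999, -0.05, 0.001], [0.001, -0.004, -1.0]]
wrist_force: [-6.6, 1.4, 2.3]
gripper_width: 21.6
```

```bash
python3 -m creep '[[0,-0.03,-0.1,0,0,0,10],[0,-0.04,-0.25,0,0,0,10],[0,-0.04,-0.4,0,0,0,10],[0,-0.04,-0.55,0,0,0,10],[0,-0.04,-0.7,0,0,0,10],[0,-0.04,-0.8,0,0,0,10]]'; python3 -m creep '[[0,0,-0.1,0,0,0,10],[0,0,-0.2,0,0,0,10],[0,0,-0.3,0,0,0,10],[0,0,-0.4,0,0,0,10]]'
```

```text
time: 42.92
eef_pos: [612.2, -268.6, 63.3]
tcp_rot: [[0.05, 0.999, -0.001], [0.999, -0.05, 0.0], [0.0, -0.001, -1.0]]
wrist_force: [-2.8, -2.1, -5.6]
gripper_width: 21.7
time: 43.25
eef_pos: [612.4, -267.8, 79.1]
tcp_rot: [[0.049, 0.999, -0.001], [0.999, -0.049, 0.002], [0.002, -0.001, -1.0]]
wrist_force: [-4.1, 1.1, -3.1]
gripper_width: 21.4
```

```bash
python3 -m creep '[[0.05,0,-0.35,0,0,0,10],[0.117,0,-0.7,0,0,0,10],[0.22,0,-1.03,0,0,0,10],[0.335,0,-1.35,0,0,0,10],[0.335,0,-1.35,0,0,0,10]]'; python3 -c "
from h import *
c=cap('wrist')
plan((1,1,1,0))
H=np.array([623.1,-88.6]);ey=np.array([.049,.9988])
P=[]
for v in range(0,480,3):
    for u in range(0,640,3):
      if c['z_map'][v,u]>0:
        X=world(c,u,v,None,0); r=(X[:2]-H)@ey; s=(X[:2]-H)@np.array([.9988,-.049])
        if abs(s)<9 and -215<r<120: P.append([r,X[2]])
P=np.array(P)
for k in range(-200,120,20):
    z=P[(P[:,0]>=k)&(P[:,0]<k+20)]
    if len(z): print(k,len(z),np.percentile(z[:,1],[10,50,90]).round())
"
```

```text
time: 43.67
eef_pos: [613.5, -253.4, 139.5]
tcp_rot: [[0.048, 0.999, 0.003], [0.999, -0.048, 0.0], [0.001, 0.003, -1.0]]
wrist_force: [-11.9, 5.0, 5.1]
gripper_width: 21.6
at [ 613.4 -254.1  138.4] psi -2.8 F [-8.8  1.8  0.7] w 21.2 t 43.7
(1, 1, 1, 0) -> [  5.623 -15.61    3.396] [ 0.027  0.004 -0.559] rows>=16.2
-200 12 [11. 12. 12.]
-180 282 [144. 150. 154.]
-160 664 [139. 247. 255.]
-140 453 [155. 235. 238.]
-120 322 [150. 156. 160.]
-100 270 [137. 142. 148.]
-80 237 [123. 128. 134.]
-60 191 [109. 115. 120.]
-40 30 [105. 106. 108.]
```

```bash
python3 -m creep '[[0.12,-0.03,-0.24,0,0,0,10],[0.24,-0.03,-0.47,0,0,0,10],[0.44,-0.04,-0.75,0,0,0,10],[0.64,-0.04,-1.02,0,0,0,10],[0.87,-0.04,-1.27,0,0,0,10],[1.11,-0.04,-1.51,0,0,0,10],[1.38,-0.04,-1.72,0,0,0,10],[1.66,-0.04,-1.92,0,0,0,10],[1.78,-0.04,-1.98,0,0,0,10],[1.78,-0.04,-1.98,0,0,0,10]]'
```

```text
time: 44.55
eef_pos: [616.4, -182.2, 215.4]
tcp_rot: [[0.048, 0.999, 0.005], [0.999, -0.048, -0.001], [-0.001, 0.005, -1.0]]
wrist_force: [1.9, -1.4, 8.9]
gripper_width: 21.4
```

```bash
python3 -m creep '[[0,0,0,0,0,0,44],[0,0,0,0,0,0,44],[0,0,0,0,0,0,44],[0,0,0,0,0,0,44],[0,0,-0.6,0,0,0,44],[0,0,-1.4,0,0,0,44],[0,0,-1.4,0,0,0,44],[0,0,-1.4,0,0,0,44]]'; python3 -c "
from h import *
c=cap('scene')
plan((470,-200,270,-2.8),(470,80,270,-2.8))
H=np.array([623.1,-88.6]);ey=np.array([.049,.9988])
P=[]
for v in range(150,330,2):
    for u in range(150,420,2):
      if c['z_map'][v,u]>0:
        X=world(c,u,v,None,0); r=(X[:2]-H)@ey; s=(X[:2]-H)@np.array([.9988,-.049])
        if abs(s)<16 and -215<r<240: P.append([r,X[2]])
P=np.array(P)
for k in range(-200,240,20):
    z=P[(P[:,0]>=k)&(P[:,0]<k+20)]
    if len(z): print(k,len(z),np.percentile(z[:,1],[10,50,90,100]).round())
packers('top')
"
```

```text
time: 45.22
eef_pos: [615.8, -184.4, 270.3]
tcp_rot: [[0.05, 0.999, 0.004], [0.999, -0.05, -0.001], [-0.001, 0.004, -1.0]]
wrist_force: [0.7, -0.3, 0.8]
gripper_width: 44.3
at [ 615.4 -184.2  268.1] psi -2.87 F [-0.2 -0.6 -1.2] w 43.8 t 45.3
(470, -200, 270, -2.8) -> [-0.576 -3.612 -0.049] [ 0.006  0.    -0.014] rows>=3.5
(470, 80, 270, -2.8) -> [ 6.415 -3.963 -0.049] [ 0.006  0.    -0.014] rows>=7.2
-200 25 [10. 12. 13. 14.]
-180 25 [10. 13. 15. 16.]
-160 24 [ 9. 12. 15. 16.]
-140 28 [ 12.  16. 160. 488.]
-120 61 [ 13. 383. 407. 413.]
-100 91 [ 24. 230. 406. 425.]
-80 146 [ 33. 393. 454. 496.]
-60 98 [ 15. 187. 475. 491.]
-40 79 [ 15. 148. 182. 193.]
-20 98 [ 46. 126. 160. 167.]
0 93 [ 36. 123. 161. 165.]
20 122 [ 45. 152. 230. 296.]
40 167 [ 15. 205. 296. 301.]
60 53 [ 11.  17. 295. 298.]
80 55 [ 11. 275. 289. 296.]
100 33 [ 10.  14. 293. 295.]
120 32 [17. 50. 53. 56.]
140 34 [46. 50. 81. 83.]
160 27 [81. 83. 85. 86.]
180 34 [81. 82. 85. 85.]
200 24 [48. 83. 85. 87.]
220 20 [17. 45. 51. 52.]
top {'px': array([327., 273.]), 'c': array([452.1, -21.5]), 'wh': (38.2, 57.8), 'round_deg': np.float64(83.9), 'off': np.float64(0.0), 'z': 13.9}
top {'px': array([278., 195.]), 'c': array([634.1,  97.4]), 'wh': (38.5, 56.9), 'round_deg': np.float64(90.4), 'off': np.float64(0.5), 'z': 83.4}
```

The clamp is fully open again (jaw at 300 mm) and the stack is intact. Fetching the packers back.

```bash
python3 -m creep '[[-0.1,-0.7,0,0,0,0,58],[-0.2,-1.6,0,0,0,0,58],[-0.2,-2.5,0,0,0,0,58],[-0.1,-3.3,0,0,0,0,58],[0.4,-3.9,0,0,0,0,58],[1.3,-4,0,0,0,0,58],[2.2,-4,0.4,0,0,0,58],[3.2,-4,0.9,0,0,0,58],[4.1,-4,1.5,0,0,0,58],[5,-4,2.1,0,0,0,58],[5.9,-4,2.7,0,0,0,58],[6.7,-4,3,0,0,0,58]]'; python3 -c "
from h import *
plan((632.5,97,125,-2.8))"
```

```text
time: 46.32
eef_pos: [467.0, 92.4, 143.8]
tcp_rot: [[0.051, 0.999, -0.005], [0.999, -0.051, -0.001], [-0.001, -0.005, -1.0]]
wrist_force: [0.2, 0.3, 0.1]
gripper_width: 58.0
at [467.   92.4 143.8] psi -2.91 F [0.2 0.3 0.1] w 58.0 t 46.3
(632.5, 97, 125, -2.8) -> [0.324 4.13  0.449] [-0.056  0.013 -0.021] rows>=4.0
```

```bash
python3 -m creep '[[0.2,0.6,0,0,0,0,58],[0.3,1.5,0,0,0,0,58],[0.3,2.4,0.1,0,0,0,58],[0.3,3.2,0.3,0,0,0,58],[0.3,3.8,0.45,0,0,0,58],[0.3,4.1,0.45,0,0,0.02,58],[0.3,4.1,0.45,0,0,0.02,58],[0.3,4.1,0.45,0,0,0.02,58],[0.3,4.1,0.45,0,0,0.02,58]]'; python3 -c "
from h import *
packers('wrist')
plan((632.5,97,71.5,-2.8))"
```

```text
time: 47.07
eef_pos: [632.2, 95.1, 129.2]
tcp_rot: [[0.052, 0.999, -0.002], [0.999, -0.052, -0.0], [-0.0, -0.002, -1.0]]
wrist_force: [0.2, 0.3, 0.7]
gripper_width: 58.0
wrist {'px': array([314., 259.]), 'c': array([633.3,  97.3]), 'wh': (38.7, 59.3), 'round_deg': np.float64(87.0), 'off': np.float64(0.4), 'z': 83.2}
at [632.3  95.2 129.8] psi -2.95 F [-0.1 -0.5 -0.5] w 57.8 t 47.1
(632.5, 97, 71.5, -2.8) -> [0.045 0.003 1.459] [-0.01   0.001 -0.03 ] rows>=1.4
```

```bash
python3 -m creep '[[0.04,0.01,0.4,0,0,-0.03,58],[0.04,0.01,0.8,0,0,-0.03,58],[0.04,0.01,1.15,0,0,-0.03,58],[0.04,0.01,1.35,0,0,-0.03,58],[0.04,0.01,1.42,0,0,-0.03,58],[0.04,0.01,1.42,0,0,-0.03,58],[0.04,0.01,1.42,0,0,-0.03,58]]'; python3 -c "
from h import *
plan((632.5,97,71.5,-2.8))"
```

```text
time: 47.7
eef_pos: [633.9, 96.7, 74.1]
tcp_rot: [[0.049, 0.999, 0.001], [0.999, -0.049, 0.0], [0.0, 0.001, -1.0]]
wrist_force: [1.0, -0.7, 0.7]
gripper_width: 57.9
at [633.9  96.7  74.1] psi -2.82 F [ 1.  -0.7  0.7] w 57.9 t 47.7
(632.5, 97, 71.5, -2.8) -> [ 0.006 -0.036  0.064] [ 0.01  -0.002 -0.003] rows>=0.1
```

```bash
python3 -m creep '[[0,-0.03,0.055,0,0,0,58],[0,-0.03,0.055,0,0,0,58],[0,-0.03,0.055,0,0,0,30],[0,-0.03,0.055,0,0,0,30],[0,-0.03,0.055,0,0,0,30],[0,-0.03,0.055,0,0,0,30],[0,-0.03,0.055,0,0,0,30],[0,-0.03,-0.4,0,0,0,30],[0,-0.03,-1.1,0,0,0,30],[0,-0.03,-1.6,0,0,0,30],[0,-0.03,-1.6,0,0,0,30]]'; python3 -c "
from h import *
plan((443,-177,60,-7.9))
packers('wrist')"
```

```text
time: 48.62
eef_pos: [634.6, 97.0, 142.9]
tcp_rot: [[0.049, 0.999, 0.008], [0.999, -0.049, 0.001], [0.001, 0.008, -1.0]]
wrist_force: [-0.2, -0.5, 0.3]
gripper_width: 39.7
at [634.6  97.  142.9] psi -2.81 F [-0.2 -0.5  0.3] w 39.7 t 48.6
(443, -177, 60, -7.9) -> [-7.079 -4.464  2.028] [ 0.092 -0.018  1.017] rows>=8.3
wrist {'px': array([262., 425.]), 'c': array([581.4, -78.4]), 'wh': (43.5, 52.8), 'round_deg': np.float64(82.5), 'off': np.float64(0.2), 'z': 12.5}
wrist {'px': array([582., 418.]), 'c': array([ 884.4, -113.2]), 'wh': (32.7, 69.9), 'round_deg': np.float64(-92.6), 'off': np.float64(4.0), 'z': 1.0}
wrist {'px': array([320., 307.]), 'c': array([635.2, 101. ]), 'wh': (38.2, 51.3), 'round_deg': np.float64(-93.1), 'off': np.float64(1.9), 'z': 154.6}
```

```bash
python3 -m creep '[[-0.1,-0.8,0,0,0,0,30],[-0.3,-1.7,0,0,0,0,30],[-0.6,-2.6,0,0,0,0,30],[-0.9,-3.5,0,0,0,0,30],[-1.4,-4.2,0,0,0,0.1,30],[-2.3,-4.4,0,0,0,0.3,30],[-3.2,-4.45,0.1,0,0,0.5,30],[-4.1,-4.45,0.3,0,0,0.7,30],[-5,-4.45,0.5,0,0,0.9,30],[-5.9,-4.45,0.9,0,0,1,30],[-6.6,-4.45,1.4,0,0,1,30],[-7.05,-4.45,1.9,0,0,1,30]]'; python3 -m creep '[[0,0,0.1,0,0,0,30],[0,0,0.1,0,0,0,30],[0,0,0.1,0,0,0,30],[0,0,0.1,0,0,0,30]]'; python3 -c "
from h import *
plan((443,-177,8,-7.9))
packers('top')"
```

```text
time: 49.67
eef_pos: [439.6, -178.6, 58.6]
tcp_rot: [[0.138, 0.99, -0.002], [0.99, -0.138, -0.0], [-0.0, -0.002, -1.0]]
wrist_force: [0.9, -0.1, -1.1]
gripper_width: 39.8
time: 50.0
eef_pos: [441.4, -175.3, 57.9]
tcp_rot: [[0.135, 0.991, 0.001], [0.991, -0.135, -0.0], [0.0, 0.001, -1.0]]
wrist_force: [0.1, -0.6, 0.2]
gripper_width: 39.8
at [ 441.4 -175.3   57.9] psi -7.74 F [ 0.1 -0.6  0.2] w 39.8 t 50.0
(443, -177, 8, -7.9) -> [-0.037  0.043  1.248] [ 0.011 -0.001  0.031] rows>=1.2
top {'px': array([380., 312.]), 'c': array([ 384.1, -101.1]), 'wh': (35.3, 58.0), 'round_deg': np.float64(-24.5), 'off': np.float64(4.9), 'z': 418.3}
top {'px': array([327., 273.]), 'c': array([452.2, -21.6]), 'wh': (37.9, 57.8), 'round_deg': np.float64(83.9), 'off': np.float64(0.2), 'z': 13.5}
```

```bash
python3 -m creep '[[-0.03,0.03,0.4,0,0,0,30],[-0.03,0.03,0.8,0,0,0,30],[-0.03,0.03,1.05,0,0,0,30],[-0.03,0.03,1.18,0,0,0,30],[-0.03,0.03,1.23,0,0,0,30],[-0.03,0.03,1.23,0,0,0,30]]'; python3 -m creep '[[0,0,0.01,0,0,0,30],[0,0,0.01,0,0,0,30],[0,0,0.01,0,0,0,30]]'
```

```text
time: 50.55
eef_pos: [442.1, -177.2, 8.2]
tcp_rot: [[0.135, 0.991, 0.0], [0.991, -0.135, 0.0], [0.0, 0.0, -1.0]]
wrist_force: [0.6, 1.1, -1.6]
gripper_width: 39.8
time: 50.8
eef_pos: [442.4, -177.7, 8.5]
tcp_rot: [[0.136, 0.991, 0.001], [0.991, -0.136, -0.001], [-0.0, 0.001, -1.0]]
wrist_force: [-0.8, -0.9, -0.5]
gripper_width: 39.8
```

Within 1 mm of the mat. Lowering a hair, releasing, and going back for the 20.

```bash
python3 -m creep '[[0,0,0.02,0,0,0,30],[0,0,0.02,0,0,0,30],[0,0,0.02,0,0,0,58],[0,0,0.02,0,0,0,58],[0,0,0.02,0,0,0,58],[0,0,-0.5,0,0,0,58],[0,0,-1.3,0,0,0,58],[0,0,-2.2,0,0,0,58],[0,0,-3,0,0,0,58],[0,0,-3,0,0,0,58],[0,0,-3,0,0,0,58]]'; python3 -c "
from h import *
packers('wrist')
plan((470,90,130,-2.8),(633,97,130,-2.8))"
```

```text
time: 51.72
eef_pos: [443.2, -178.1, 130.3]
tcp_rot: [[0.136, 0.991, 0.005], [0.991, -0.136, -0.002], [-0.002, 0.005, -1.0]]
wrist_force: [0.0, -0.0, 0.0]
gripper_width: 58.2
wrist {'px': array([311., 232.]), 'c': array([ 442.9, -177.1]), 'wh': (39.2, 59.7), 'round_deg': np.float64(82.1), 'off': np.float64(0.6), 'z': 19.0}
wrist {'px': array([290., 120.]), 'c': array([ 440.2, -101.3]), 'wh': (39.9, 59.2), 'round_deg': np.float64(-95.2), 'off': np.float64(0.1), 'z': 34.1}
at [ 442.2 -177.7  128. ] psi -7.82 F [-0.4 -0.7  0.4] w 57.9 t 51.8
(470, 90, 130, -2.8) -> [ 6.724 -0.221 -0.053] [ 0.012  0.005 -1.003] rows>=6.5
(633, 97, 130, -2.8) -> [ 7.452  3.793 -0.049] [ 0.012  0.005 -1.003] rows>=8.0
```

```bash
python3 -m creep '[[0.6,0,0,0,0,-0.1,58],[1.5,0,0,0,0,-0.3,58],[2.4,-0.1,0,0,0,-0.5,58],[3.3,-0.1,0,0,0,-0.7,58],[4.2,-0.2,0,0,0,-0.9,58],[5.1,-0.2,0,0,0,-1,58],[6,-0.2,0,0,0,-1,58],[6.7,-0.1,0,0,0,-1,58],[7.1,0.6,0,0,0,-1,58],[7.2,1.5,0,0,0,-1,58],[7.3,2.4,0,0,0,-1,58],[7.4,3.2,0,0,0,-1,58]]'; python3 -c "
from h import *
plan((633,97,100,-2.8))"
```

```text
time: 52.77
eef_pos: [609.6, 98.8, 124.6]
tcp_rot: [[0.048, 0.999, -0.004], [0.999, -0.048, -0.001], [-0.001, -0.004, -1.0]]
wrist_force: [0.0, 0.2, 1.2]
gripper_width: 57.9
at [609.6  98.8 124.6] psi -2.75 F [0.  0.2 1.2] w 57.9 t 52.8
(633, 97, 100, -2.8) -> [-0.016  0.589  0.613] [-0.044  0.008  0.01 ] rows>=0.8
```

```bash
python3 -m creep '[[0,0.3,0.2,0,0,0,58],[0,0.55,0.4,0,0,0,58],[0,0.55,0.6,0,0,0,58],[0,0.55,0.6,0,0,0,58],[0,0.55,0.6,0,0,0,58],[0,0.55,0.6,0,0,0,58]]'; python3 -c "
from h import *
packers('wrist')
plan((632.5,97,51.3,-2.8))"
```

```text
time: 53.27
eef_pos: [630.2, 97.3, 103.6]
tcp_rot: [[0.049, 0.999, -0.001], [0.999, -0.049, -0.0], [-0.0, -0.001, -1.0]]
wrist_force: [-0.6, 0.5, 1.0]
gripper_width: 58.1
wrist {'px': array([317., 271.]), 'c': array([633. ,  95.8]), 'wh': (39.2, 58.5), 'round_deg': np.float64(87.2), 'off': np.float64(0.0), 'z': 68.1}
at [630.5  97.3 104.3] psi -2.8 F [ 0.6 -0.1  0.3] w 58.4 t 53.3
(632.5, 97, 51.3, -2.8) -> [-0.006  0.049  1.325] [ 0.007 -0.001 -0.   ] rows>=1.3
```

```bash
python3 -m creep '[[0,0.04,0.4,0,0,0,58],[0,0.04,0.8,0,0,0,58],[0,0.04,1.1,0,0,0,58],[0,0.04,1.25,0,0,0,58],[0,0.04,1.3,0,0,0,58],[0,0.04,1.3,0,0,0,58],[0,0.04,1.3,0,0,0,58]]'; python3 -c "
from h import *
plan((632.5,97,51.3,-2.8))"
```

```text
time: 53.9
eef_pos: [633.0, 97.2, 52.7]
tcp_rot: [[0.049, 0.999, 0.001], [0.999, -0.049, 0.0], [0.0, 0.001, -1.0]]
wrist_force: [0.4, 0.8, -0.6]
gripper_width: 58.2
at [633.   97.2  52.7] psi -2.81 F [ 0.4  0.8 -0.6] w 58.2 t 53.9
(632.5, 97, 51.3, -2.8) -> [-0.007 -0.011  0.035] [ 0.015 -0.002 -0.002] rows>=0.0
```

```bash
python3 -m creep '[[0,-0.01,0.025,0,0,0,58],[0,-0.01,0.025,0,0,0,58],[0,-0.01,0.025,0,0,0,30],[0,-0.01,0.025,0,0,0,30],[0,-0.01,0.025,0,0,0,30],[0,-0.01,0.025,0,0,0,30],[0,-0.01,0.025,0,0,0,30],[0,-0.01,-0.4,0,0,0,30],[0,-0.01,-1.1,0,0,0,30],[0,-0.01,-2,0,0,0,30],[0,-0.01,-2,0,0,0,30],[0,-0.01,-2,0,0,0,30]]'; python3 -c "
from h import *
plan((431,-250,60,-11.4))"
```

```text
time: 54.9
eef_pos: [633.6, 97.4, 134.7]
tcp_rot: [[0.049, 0.999, 0.006], [0.999, -0.049, 0.001], [0.001, 0.006, -1.0]]
wrist_force: [0.4, 0.6, -3.0]
gripper_width: 39.7
at [633.6  97.4 134.7] psi -2.81 F [ 0.4  0.6 -3. ] w 39.7 t 54.9
(431, -250, 60, -11.4) -> [-8.923 -4.643  1.835] [ 0.063 -0.014  1.718] rows>=9.8
```

```bash
python3 -m creep '[[-0.1,-0.8,0,0,0,0,30],[-0.3,-1.7,0,0,0,0,30],[-0.6,-2.6,0,0,0,0,30],[-0.9,-3.5,0,0,0,0,30],[-1.4,-4.2,0,0,0,0.1,30],[-2.3,-4.5,0,0,0,0.3,30],[-3.2,-4.6,0,0,0,0.5,30],[-4.1,-4.6,0,0,0,0.7,30],[-5,-4.6,0,0,0,0.9,30],[-5.9,-4.6,0,0,0,1.2,30],[-6.8,-4.6,0,0,0,1.5,30],[-7.7,-4.6,0,0,0,1.7,30]]'; python3 -c "
from h import *
plan((430.7,-254,60,-11.4))"
```

```text
time: 55.9
eef_pos: [432.0, -202.7, 129.5]
tcp_rot: [[0.198, 0.98, -0.002], [0.98, -0.198, 0.001], [0.001, -0.003, -1.0]]
wrist_force: [0.5, 0.4, -1.9]
gripper_width: 39.7
at [ 432.  -202.7  129.5] psi -11.39 F [ 0.5  0.4 -1.9] w 39.7 t 55.9
(430.7, -254, 60, -11.4) -> [-1.265  0.226  1.736] [-0.03  -0.011  0.001] rows>=2.1
```

```bash
python3 -m creep '[[-0.6,0.1,0.2,0,0,0,30],[-1.2,0.2,0.6,0,0,0,30],[-1.26,0.22,1.2,0,0,0,30],[-1.26,0.22,1.75,0,0,0,30],[-1.26,0.22,2.3,0,0,0,30],[-1.26,0.22,2.6,0,0,0,30],[-1.26,0.22,2.6,0,0,0,30],[-1.26,0.22,2.6,0,0,0,30]]'; python3 -c "
from h import *
plan((430.7,-254,7.6,-11.4))"
```

```text
time: 56.57
eef_pos: [431.3, -251.9, 26.5]
tcp_rot: [[0.196, 0.981, -0.002], [0.981, -0.196, 0.002], [0.001, -0.003, -1.0]]
wrist_force: [0.9, -0.2, 0.2]
gripper_width: 39.4
at [ 431.3 -251.9   26.5] psi -11.3 F [ 0.9 -0.2  0.2] w 39.4 t 56.6
(430.7, -254, 7.6, -11.4) -> [-0.055 -0.003  0.473] [-0.029 -0.012  0.02 ] rows>=0.5
```

```bash
python3 -m creep '[[0,0,0.2,0,0,0,30],[0,0,0.35,0,0,0,30],[0,0,0.44,0,0,0,30],[0,0,0.46,0,0,0,30],[0,0,0.46,0,0,0,30],[0,0,0.46,0,0,0,30]]'; python3 -c "
from h import *
plan((430.7,-254,7.6,-11.4))"
```

```text
time: 57.07
eef_pos: [432.2, -252.6, 9.6]
tcp_rot: [[0.196, 0.981, 0.0], [0.981, -0.196, -0.0], [-0.0, 0.0, -1.0]]
wrist_force: [-0.2, 0.5, -1.4]
gripper_width: 39.7
at [ 432.2 -252.6    9.6] psi -11.31 F [-0.2  0.5 -1.4] w 39.7 t 57.1
(430.7, -254, 7.6, -11.4) -> [-0.041 -0.03   0.051] [0.005 0.003 0.018] rows>=0.1
```

```bash
python3 -m creep '[[0,0,0.04,0,0,0,30],[0,0,0.05,0,0,0,30],[0,0,0.05,0,0,0,30],[0,0,0.05,0,0,0,58],[0,0,0.05,0,0,0,58],[0,0,0.05,0,0,0,58],[0,0,-0.5,0,0,0,58],[0,0,-1.3,0,0,0,58],[0,0,-2.2,0,0,0,58],[-0.3,-0.5,-3,0,0,0,58],[-0.3,-1,-3,0,0,0,58],[-0.3,-1,-3,0,0,0,58]]'; python3 -m creep '[[0,0,0,0,0,0,58],[0,0,0,0,0,0,58],[0,0,0,0,0,0,58],[0,0,0,0,0,0,58]]'; python3 -c "
from h import *
packers('wrist');packers('top')
t=cap('top')
for b in blobs(t,yellow(t),None,150):print(b)
a=cv2.convertScaleAbs(cv2.resize(t['color'][130:330,120:520],None,fx=2,fy=2,interpolation=cv2.INTER_CUBIC),alpha=1.6);cv2.imwrite('pics/end.png',a[:,:,::-1])"
```

```text
time: 58.07
eef_pos: [389.8, -257.3, 132.5]
tcp_rot: [[0.197, 0.98, 0.004], [0.98, -0.197, -0.004], [-0.003, 0.004, -1.0]]
wrist_force: [0.1, 0.5, -1.0]
gripper_width: 58.0
time: 58.4
eef_pos: [390.6, -256.0, 127.9]
tcp_rot: [[0.196, 0.981, -0.002], [0.981, -0.196, 0.002], [0.001, -0.002, -1.0]]
wrist_force: [0.3, -0.0, 0.2]
gripper_width: 57.5
wrist {'px': array([372., 221.]), 'c': array([ 432.1, -253.8]), 'wh': (39.6, 58.9), 'round_deg': np.float64(78.6), 'off': np.float64(0.1), 'z': 24.2}
wrist {'px': array([368., 103.]), 'c': array([ 442.9, -177.7]), 'wh': (40.0, 60.1), 'round_deg': np.float64(82.0), 'off': np.float64(0.0), 'z': 19.1}
top {'px': array([360., 277.]), 'c': array([ 442. , -101.6]), 'wh': (38.0, 58.0), 'round_deg': np.float64(85.1), 'off': np.float64(0.2), 'z': 33.9}
top {'px': array([390., 276.]), 'c': array([ 445. , -177.5]), 'wh': (37.9, 57.6), 'round_deg': np.float64(-97.9), 'off': np.float64(0.0), 'z': 18.1}
top {'px': array([327., 273.]), 'c': array([452.1, -21.4]), 'wh': (38.2, 58.1), 'round_deg': np.float64(83.9), 'off': np.float64(0.1), 'z': 13.9}
{'px': array([537., 426.]), 'c': array([ 101.4, -508.5]), 'wh': (51.5, 122.0), 'round_deg': np.float64(-60.8), 'off': np.float64(22.1), 'z': 73.0}
{'px': array([282., 198.]), 'c': array([633.4,  95.4]), 'wh': (49.6, 88.2), 'round_deg': np.float64(90.3), 'off': np.float64(1.9), 'z': 47.8}
```

View pics/end.png

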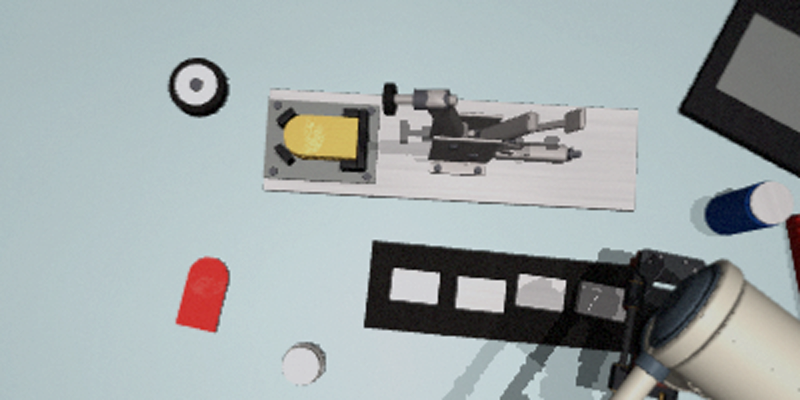

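The plates are in the form with their top at 48 mm, the clamp is open, all four packers are on the mat and the bystanders haven't moved. Handing in.

```bash
python3 -c "
from h import *
print(robot.close_job())"
```

```text
the job is handed in; nothing more can be done
None
```

I pressed the ballast pack and handed the job in at about 58 s of the 210 s allowed.

**What I did:** I stacked the three brass plates in the recess with their round ends matching. I added the 20 mm and 15 mm packers to reach 65 mm and pushed the handle down onto its stop. I left the clamp locked for about 8 s, then lifted the release tongue. I kept hold of the tongue and guided the handle up until it was nearly open, then let go, rather than flicking it free. Both packers went back on the mat.

**Last checks:**
- **Plates:** the top of the stack reads 47.8 mm, against the expected 48 mm, and the plates lie between the form's walls.
- **Clamp:** the jaw is back at about 300 mm, fully open.
- **Packers:** all four lie on the mat.
- **Other objects:** the wheel and the red plate were not touched. The can and jar also look undisturbed in the last picture, though I did not measure them.

**Not confirmed or in disagreement:**
- **Pad:** I could not read how far it was pushed in, so the snug fit rests on the measured heights. Before pressing, the top of the packers read 83.2 mm, against the expected 83 mm.
- **Cameras:** the top and wrist views first disagreed by about 4 mm on where the recess was. I settled this using the first held plate, and all three plates went in without binding.

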